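# Lock the bottle in its cradle with the curved retaining hook

## Robot

A 7-joint arm with a two-finger parallel gripper is mounted at the origin on a cart in front of the work surface, level with it; the furniture and walls round the work are solid. World frame = base frame: x ahead of the robot, y to its left, z up, the work surface at z = 0. Lengths are in m, angles in degrees, forces in N, time in s.
With the tool pointing down it reaches from about 0.35 to 0.9 m from the base axis. Payload 7.2 kg.
Tool frame: the origin (TCP) lies midway between the tips of the shut fingers; the grasp point (between the pads) lies 19 mm behind it; x points along the fingers, y is the direction in which the jaws open and shut, and the axes are right-handed (so a half turn about x gives the same grasp; the last joint's range is limited). The gripper opens to 88 mm and grips with 3 to 60 N. Pads are 20 mm wide; open, the fingers measure 115 mm over their backs; the gripper's body (75 mm by 178 mm) begins 61 mm behind the grasp point.
Start: joints at [-79.08, 23.554, -0.728, 91.456, 0.321, 64.991, -4.71], TCP at [0.16, 0.604, 0.223] pointing down, gripper open.
Joint ranges: [-169.25, 169.25], [-16.82, 113.86], [-84.01, 82.57], [7.8, 145.47], [-59.2, 239.2], [7.22, 106.19], [-163.78, 163.78]. Speed limits (degrees/s): [136.94, 136.94, 172.46, 172.46, 180, 180, 180].

## Interface

Orientations are given as a 3x3 rotation matrix whose columns are the frame's x, y, z axes.
In Python, from bench import r gives the robot as it stands. The module is installed in compiled form; this text tells all that it offers.
- The arm moves only by the shell command python3 -m handwheel 'ROWS'. ROWS is JSON, a list of rows, each an object with "rot": the turn, a rotation vector about the tool's x, y, z in rad, a list of three; "travel": the shift along the tool's x, y, z in mm, a list of three; "gripper": the finger opening in mm, from 0 to 87.8. A call has exactly 5 rows; each row shifts and turns the pose as measured when the row begins, along the tool's axes as they then stand; what a row does not reach is not made up. A row lasts 1/8 s, in which the tool goes at most 62.5 mm and 10.7 degrees, less where a joint would pass 70% of its speed; a pose out of reach is approached as far as the arm can. A call is refused whole if a number of a shift passes 62.5 or a number of a turn 0.188, either way. A call with a gripper value outside its range is refused whole. The fingers move at their own pace and stop on an object; the grip force is fixed at half the most. Time passes only in rows, so rows that do not move let the fingers close, or fill a call up. It gives the time, the measured TCP pose, the force and the opening at its end, in the units of the state.
- r.get_state(): the state, without advancing time (a new reading comes with each control period).
- r.get_image(name): name is "side" or "top" or "wrist"; returns the picture (384x512x3 uint8, red, green, blue); there is no depth.
- r.camera_params(name): a dict with "fx", "fy", "cx", "cy" (pixels), "pose" (4x4, takes a point from camera to world coordinates). Camera axes: x right, y up, looking along -z (the intrinsics and any distortion apply to the point x, -y, -z); pixel columns grow to the right and rows downward; lengths in m; the calibration is good to about 2 mm. A picture is of the moment at which its call begins: read the wrist's pose just before it. camera_params takes no time and is no camera call; for the wrist camera it gives the pose at the moment of the call.
- r.job_done(): hands the job in, once; it reports no verdict.
The state is a dict: "time": time; "q": joint angles; "qd": joint speeds; "joint_torque": joint torques, N m; "ee_pos": TCP position; "eef_rot": TCP orientation; "ft_force": force on the tool from outside, world axes, zero at the start; "moment": the same for the moment, N m; "finger_gap": finger opening in m.
Only numpy, scipy, OpenCV 4.12 (cv2) and the standard library are available. Lean on these libraries where they do the work, as an engineer would, in place of code of your own. Each camera call takes 0.05 s, during which the arm holds its last target.

## Task

Secure the blue-capped bottle in its cradle: take the curved retaining hook from the worktop by its orange grip, pass its tip round the bottle through the upright steel ring and on into the blue socket, following the hook's own arc, and push it gently home until you feel it press on the sprung stop hidden inside, with about 5 newtons and never more than 12. Then let go, leaving the hook in place, the bottle standing in the cradle and the beaker where it is.

Things in the scene. Friction and masses are not known exactly. Their poses are not given: they have to be found in the camera images.
- cradle: fixed bottle cradle: round grey base 168 mm across, 12 mm high, bottle in the middle. Origin: centre of its underside, on the bottle's axis; z up. Cradle angles below: about the origin from +x, counterclockwise from above. The hook's bar belongs on a circle of radius 60 mm, 45 mm over the worktop, and goes in counterclockwise. An aluminium shell 70 mm high stands behind the bottle (-70 to 70 deg)
- ledge_mid (a point): middle of the flat top of the curved grey guide ledge, at 125 deg in the cradle on the 60 mm circle, 39.5 mm over the worktop. The ledge is 28 mm wide (radially) and runs from 76 to 172 deg; it carries the hook's underside, which is 1.5 mm clear of it when the bar is in line with the ring. Axes as the cradle's
- ring_centre (a point): centre of the upright steel ring, 45 mm over the worktop at 180 deg in the cradle, 60 mm from its axis. Wire 6 mm thick, hole 12 mm, outside 24 mm; the hole's axis is the cradle's y. Axes as the cradle's
- socket_mouth (a point): centre of the open mouth of the blue socket, at 225 deg in the cradle on the 60 mm circle, 45 mm over the worktop. The curved passage behind it is 14 mm wide and 14 mm high; the housing's top is 58 mm over the worktop. Axes as the cradle's
- socket_end (a point): closed far end of the blue socket, at 268 deg on the same circle. Inside, out of sight, is a stop with a sprung rubber pad: its face may be set anywhere from 228 to 251 deg, not told. The pad gives about 10 N per mm and bottoms after 3 mm; the hook is home when its tip presses on the pad with 3 N or more, and the stop must never take over 12 N
- hook_grip (a point): middle of the upright orange grip of the loose hook (about 0.12 kg), 40 mm above its underside, 36 mm above the bar. Grip 20 mm radial (x) by 14 mm tangential (y), 8 to 58 mm above the underside, a round foot 18 mm across below. x points from the arc's centre to the grip, z up. Take it across its 14 mm
- hook_arc (a point): centre of the hook's arc, level with the bar's centre line, 4 mm above the hook's underside, 60 mm from the grip; axes as the grip's. The bar, round steel 8 mm thick, runs from the grip (on +x) 85 deg counterclockwise about this point at 60 mm radius; its last 7 deg are a 6 mm nose. In the cradle this point belongs on the cradle's axis
- hook_tip (a point): end of the hook's round nose on the bar's centre line, 60 mm from the arc's centre, 88 deg counterclockwise from the grip; axes as the grip's
- bottle_mid (a point): loose white bottle with a blue cap, 43 mm across and 99 mm high, standing on the cradle's base inside a low black rim; this point is on its axis, 50 mm above its foot; z along the bottle
- beaker_mid (a point): loose clear beaker, 54 mm across and 66 mm high, a bystander on the worktop; this point is on its axis, 33 mm up; z along it

How it is judged:
By the outcome, as a careful person would: the job done as asked, in the order asked, and still so for the second after the job is handed in, with the robot touching nothing.
It also fails if it takes over 67 s, if anything falls off the work surface, if the arm or the gripper's body presses on something with over 40 N, if the wrist force passes 120 N, or if a joint passes its speed limit or range.

## Working session

There is one attempt and no reset: what is moved stays moved. The work goes in short steps, Python scripts to look and compute and a shell command to move; the robot and the scene stay as the last step left them, time stands still between calls to the robot, and variables do not carry over. Pictures are saved under pics/ and viewed, and the job is handed in when it is done.

```bash
mkdir -p pics; python3 - <<'E'
from bench import r
import cv2, numpy as np
s=r.get_state()
for k in s: print(k, np.round(s[k],4).tolist())
for n in ["side","top","wrist"]:
    p=r.camera_params(n); print(n,{k:(np.round(v,4).tolist()) for k,v in p.items()})
    im=r.get_image(n); cv2.imwrite(f"pics/{n}0.png",im[:,:,::-1])
E
```

```text
time 0.0
q [-79.0795, 23.5999, -0.7282, 91.5029, 0.3222, 64.9924, -4.7075]
qd [0.0427, 0.0737, 0.0695, -0.0547, -0.0261, 0.0797, -0.0506]
joint_torque [0.0012, -58.7952, 0.6422, -29.1074, -0.0537, 0.0182, 0.0002]
ee_pos [0.1599, 0.6037, 0.2218]
eef_rot [[-0.0003, 0.2559, 0.9667], [-0.0016, 0.9667, -0.2559], [-1.0, -0.0016, 0.0001]]
ft_force [-0.2044, 0.0864, -0.1261]
moment [-0.0339, 0.0226, -0.0015]
finger_gap 0.0878
side {'fx': 395.9819, 'fy': 395.9819, 'cx': 257.9945, 'cy': 187.6485, 'pose': [[-0.9844, 0.0963, -0.1469, 0.4468], [-0.1743, -0.641, 0.7475, 0.5854], [-0.0222, 0.7615, 0.6478, 0.6485], [0.0, 0.0, 0.0, 1.0]]}
top {'fx': 380.1413, 'fy': 380.1413, 'cx': 255.116, 'cy': 187.3028, 'pose': [[-0.0181, 0.9973, -0.0705, 0.4764], [-0.9998, -0.0182, -0.001, -0.084], [-0.0023, 0.0705, 0.9975, 1.1161], [0.0, 0.0, 0.0, 1.0]]}
wrist {'fx': 308.344, 'fy': 308.344, 'cx': 250.9456, 'cy': 194.5526, 'pose': [[0.2547, -0.9285, -0.2701, 0.0858], [0.967, 0.2441, 0.0729, 0.6237], [-0.0017, -0.2797, 0.9601, 0.3846], [0.0, 0.0, 0.0, 1.0]]}
```

View pics/side0.png

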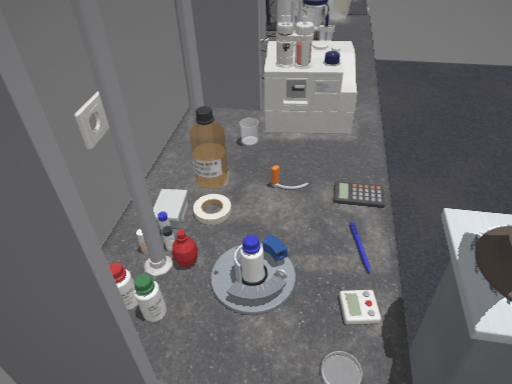

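View pics/top0.png

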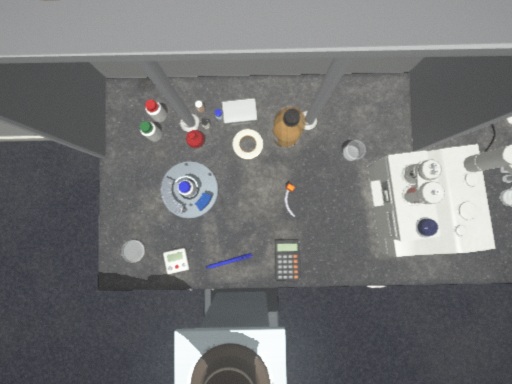

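View pics/wrist0.png

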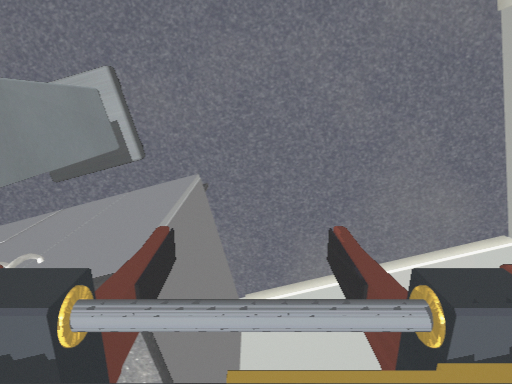

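```bash
python3 - <<'E'
import cv2
a=cv2.imread("pics/side0.png");b=cv2.imread("pics/top0.png")
def c(im,x0,y0,x1,y1,f,n):
    cv2.imwrite(n,cv2.resize(im[y0:y1,x0:x1],None,fx=f,fy=f,interpolation=cv2.INTER_CUBIC))
c(a,205,225,305,315,8,"pics/s_cr.png") if 0 else None
c(a,205,230,305,305,8,"pics/s_cr.png"); c(a,250,150,330,200,8,"pics/s_hk.png")
c(b,155,155,225,225,8,"pics/t_cr.png"); c(b,265,165,315,225,8,"pics/t_hk.png")
E
```

```text
(no output)
```

View pics/s_cr.png

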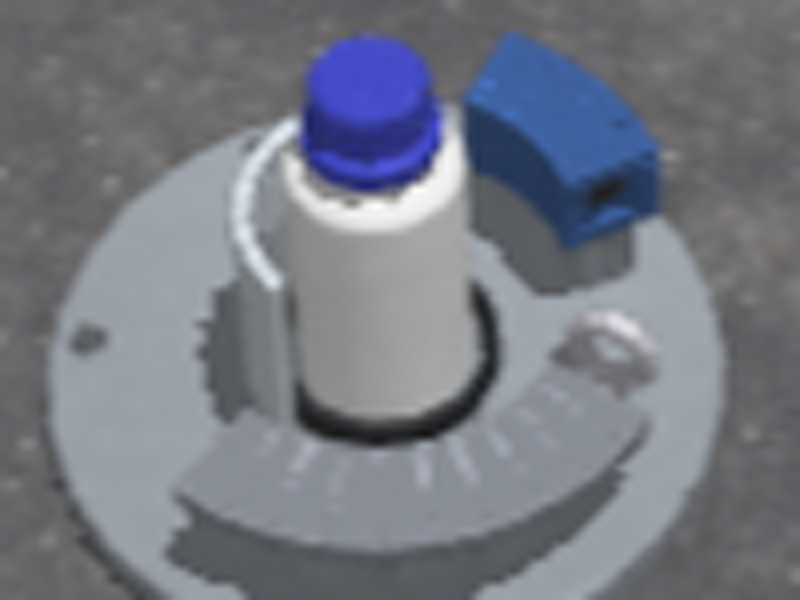

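View pics/s_hk.png

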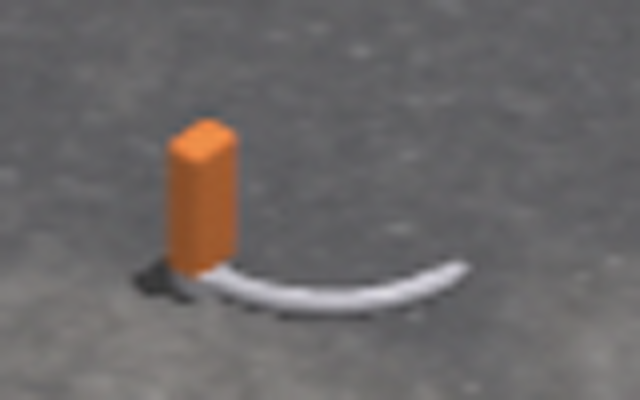

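View pics/t_cr.png

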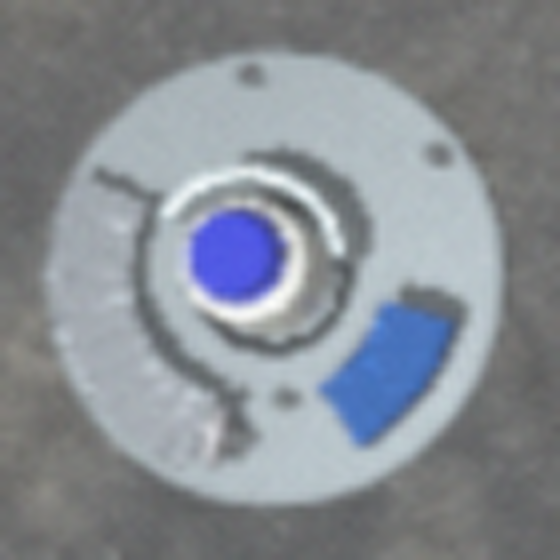

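View pics/t_hk.png

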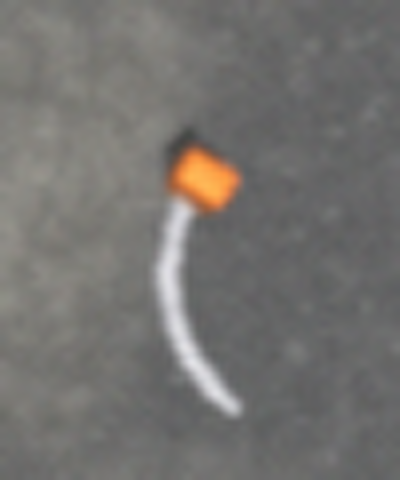

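```bash
cat > h.py <<'E'
import numpy as np
from scipy.optimize import least_squares
from bench import r
def proj(P,X):
    T=np.linalg.inv(P["pose"]); X=np.atleast_2d(X); c=X@T[:3,:3].T+T[:3,3]
    return np.c_[P["cx"]+P["fx"]*c[:,0]/-c[:,2], P["cy"]+P["fy"]*-c[:,1]/-c[:,2]]
def unproj(P,uv,z):
    uv=np.atleast_2d(uv); T=np.array(P["pose"])
    d=np.c_[(uv[:,0]-P["cx"])/P["fx"],-(uv[:,1]-P["cy"])/P["fy"],-np.ones(len(uv))]@T[:3,:3].T
    return T[:3,3]+d*((z-T[2,3])/d[:,2])[:,None]
def tri(obs):
    A=[];b=[]
    for P,uv in obs:
        T=np.array(P["pose"]);d=T[:3,:3]@np.array([(uv[0]-P["cx"])/P["fx"],-(uv[1]-P["cy"])/P["fy"],-1]);d/=np.linalg.norm(d)
        M=np.eye(3)-np.outer(d,d);A.append(M);b.append(M@T[:3,3])
    x=np.linalg.lstsq(np.vstack(A),np.hstack(b),rcond=None)[0]
    return x,[np.round(np.array(uv)-proj(P,x)[0],2).tolist() for P,uv in obs]
def uc(pts,x0,y0,f=8): return (np.atleast_2d(pts)+.5)/f-.5+[x0,y0]
def cr(p,ang,rad,z):
    a=np.radians(ang)+p[2]; return np.array([p[0]+rad*np.cos(a),p[1]+rad*np.sin(a),z])
E
python3 - <<'E'
from h import *
S=r.camera_params("side");T=r.camera_params("top")
s=lambda p:uc(p,205,230)[0]; t=lambda p:uc(p,155,155)[0]
print("socket mouth top corner-out", tri([(T,t((365,445))),(S,s((660,150)))]))
print("socket mouth top corner-in", tri([(T,t((322,392))),(S,s((563,187)))]))
print("ring", tri([(T,t((212,440))),(S,s((607,335)))]))
print("captop", tri([(T,t((236,255))),(S,s((370,65)))]))
h=lambda p:uc(p,250,150)[0]; k=lambda p:uc(p,265,165)[0]
print("grip top", tri([(T,k((206,179))),(S,h((204,140)))]))
print("tip", tri([(T,k((236,411))),(S,h((467,265)))]))
pts=[(T,t((365,445)),0,.058),]
def res(p,full=False):
    R=[]
    for P,f,rim in ((T,t,[(45,277),(503,277),(274,50),(274,505)]),(S,s,[(50,375),(724,380),(130,200),(665,230)])):
        for q in rim:
            X=unproj(P,f(q),.012)[0]; R.append((np.hypot(*(X[:2]-p[:2]))-.084)*1000)
    for P,f,q,a,z in ((T,t,(343.5,418.5),225,.058),(S,s,(611,168),225,.058),(T,t,(212,440),180,.048),(S,s,(607,338),180,.045),(T,t,(428,310),268,.058),(S,s,(490,70),268,.058)):
        R+=list((unproj(P,f(q),z)[0]-cr(p,a,.06,z))[:2]*1000)
    return np.array(R)
o=least_squares(res,[.47,.09,-.37],loss="soft_l1",f_scale=2)
print(o.x,np.degrees(o.x[2]),res(o.x).round(1))
# hook fit
def hres(p):
    R=[]
    for P,f,q,a,z,rad in ((T,k,(206,179),0,.058,.06),(S,h,(204,140),0,.058,.06),(T,k,(238,413),88,.004,.06),(S,h,(470,264),88,.004,.06)):
        R+=list((unproj(P,f(q),z)[0]-cr(p,a,rad,z))[:2]*1000)
    for P,f,qs in ((T,k,[(170,265),(180,330),(205,375)]),(S,h,[(250,283),(330,298),(400,290)])):
        for q in qs:
            R.append((np.hypot(*(unproj(P,f(q),.004)[0][:2]-p[:2]))-.06)*1000)
    return np.array(R)
o=least_squares(hres,[.4,-.22,.5],loss="soft_l1",f_scale=2)
print(o.x,np.degrees(o.x[2]),hres(o.x).round(1)); print("grip",cr(o.x,0,.06,.04),"tip",cr(o.x,88,.06,.004))
E
```

```text
socket mouth top corner-out (array([0.49180873, 0.07153541, 0.05395936]), [[0.04, 0.54], [-0.77, -0.06]])
socket mouth top corner-in (array([0.51208455, 0.08661033, 0.05378424]), [[0.11, 1.08], [-1.56, -0.13]])
ring (array([0.49608659, 0.12585592, 0.04983092]), [[0.09, 1.07], [-1.61, -0.14]])
captop (array([0.55519457, 0.10568047, 0.11074319]), [[0.1, 0.73], [-1.07, -0.1]])
grip top (array([ 0.55194705, -0.18122343,  0.056085  ]), [[0.05, 0.48], [-0.55, -0.05]])
tip (array([ 0.47007525, -0.19481501,  0.00521095]), [[0.02, 0.28], [-0.32, -0.02]])
[ 0.55443664  0.11046238 -0.25028339] -14.340181969364629 [-0.9 -0.3 -2.7  0.7  0.1 -1.8  0.3 -4.9 -3.2 -1.6  1.2  2.7 -3.2  0.7
  3.1 -2.2 -0.7 -4.4  0.5  2.8]
[ 0.51861827 -0.23191864  0.99041378] 56.746529684569886 [-1.1  0.6  1.4  3.  -1.1  1.6  0.4  0.4 -0.1 -0.1 -0.  -2.1 -1.4 -1.8]
grip [ 0.5515189  -0.18174346  0.04      ] tip [ 0.46962187 -0.19728696  0.004     ]
```

```bash
cat >> h.py <<'E'
def plan(pos,az,n,z=None):
    """suggest n rows from now to TCP pos (m), tool y azimuth az (deg), tool down"""
    s=r.get_state(); R=np.array(s["eef_rot"]); p=np.array(s["ee_pos"])
    from scipy.spatial.transform import Rotation as Ro
    a=np.radians(az); G=np.array([[0,np.cos(a),np.sin(a)],[0,np.sin(a),-np.cos(a)],[-1,0,0]])
    w=Ro.from_matrix(R.T@G).as_rotvec(); d=(np.array(pos)-p)/n
    for i in range(n):
        Ri=R@Ro.from_rotvec(w*i/n).as_matrix()
        print(np.round(w/n,3).tolist(), np.round(Ri.T@d*1000,1).tolist())
def st():
    s=r.get_state(); R=np.array(s["eef_rot"]); print(round(s["time"],2),np.round(np.array(s["ee_pos"])*1000,1),"az",round(np.degrees(np.arctan2(R[1,1],R[0,1])),2),"x",R[:,0].round(4),"F",np.round(s["ft_force"],1),"gap",round(s["finger_gap"]*1000,1))
E
python3 - <<'E'
from h import *
S=r.camera_params("side");T=r.camera_params("top")
print("cap", tri([(T,(291,117)),(S,(205,111))]))
print("base", unproj(S,(213,186),0), unproj(T,(289,140),.05))
print("beaker", unproj(S,(249,141),0))
plan([.53,.03,.30],0,12)
E
```

```text
cap (array([ 0.71201806, -0.173558  ,  0.20330969]), [[0.07, 0.33], [-0.36, -0.06]])
base [[ 0.70857921 -0.1521961   0.        ]] [[ 0.68450475 -0.18145886  0.05      ]]
beaker [[ 0.65690077 -0.36714804  0.        ]]
[0.109, 0.0, 0.0] [-6.4, -38.3, 42.1]
[0.109, 0.0, 0.0] [-6.5, -33.5, 46.0]
[0.109, 0.0, 0.0] [-6.5, -28.3, 49.4]
[0.109, 0.0, 0.0] [-6.5, -22.7, 52.2]
[0.109, 0.0, 0.0] [-6.5, -16.9, 54.3]
[0.109, 0.0, 0.0] [-6.5, -10.9, 55.9]
[0.109, 0.0, 0.0] [-6.5, -4.7, 56.7]
[0.109, 0.0, 0.0] [-6.5, 1.5, 56.9]
[0.109, 0.0, 0.0] [-6.5, 7.7, 56.4]
[0.109, 0.0, 0.0] [-6.5, 13.8, 55.2]
[0.109, 0.0, 0.0] [-6.5, 19.7, 53.4]
[0.109, 0.0, 0.0] [-6.5, 25.4, 50.9]
```

```bash
python3 -m handwheel '[{"rot":[0.11,0,0],"travel":[-8,-38,42],"gripper":87},{"rot":[0.11,0,0],"travel":[-8,-33,46],"gripper":87},{"rot":[0.11,0,0],"travel":[-8,-28,49],"gripper":87},{"rot":[0.11,0,0],"travel":[-8,-23,52],"gripper":87},{"rot":[0.11,0,0],"travel":[-8,-17,54],"gripper":87}]'; python3 -c "
from h import *
plan([.53,.03,.30],0,8)"
```

```text
time: 0.78
ee_pos: [0.3127, 0.3608, 0.2604]
eef_rot: [[-0.003, 0.73, 0.684], [-0.004, 0.684, -0.73], [-1.0, -0.005, 0.001]]
ft_force: [1.5, 0.3, 0.7]
finger_gap: 0.0872
[0.094, 0.0, 0.001] [-4.9, -8.5, 48.7]
[0.094, 0.0, 0.001] [-4.9, -3.9, 49.3]
[0.094, 0.0, 0.001] [-4.9, 0.8, 49.5]
[0.094, 0.0, 0.001] [-4.9, 5.4, 49.2]
[0.094, 0.0, 0.001] [-4.9, 10.0, 48.4]
[0.094, 0.0, 0.001] [-4.9, 14.6, 47.3]
[0.094, 0.0, 0.001] [-4.9, 18.9, 45.7]
[0.094, 0.0, 0.001] [-5.0, 23.1, 43.7]
```

```bash
python3 -m handwheel '[{"rot":[0.1,0,0],"travel":[-5,-8,49],"gripper":87},{"rot":[0.1,0,0],"travel":[-5,-4,49],"gripper":87},{"rot":[0.1,0,0],"travel":[-5,1,50],"gripper":87},{"rot":[0.1,0,0],"travel":[-5,5,49],"gripper":87},{"rot":[0.1,0,0],"travel":[-5,10,48],"gripper":87}]'; python3 -c "
from h import *
plan([.53,.03,.30],0,4)"
```

```text
time: 1.4
ee_pos: [0.4478, 0.1434, 0.287]
eef_rot: [[-0.002, 0.973, 0.233], [-0.002, 0.233, -0.973], [-1.0, -0.003, 0.001]]
ft_force: [1.6, 0.1, 0.1]
finger_gap: 0.0871
[0.059, 0.0, 0.001] [-3.2, 13.4, 32.4]
[0.059, 0.0, 0.001] [-3.2, 15.3, 31.5]
[0.059, 0.0, 0.001] [-3.2, 17.1, 30.6]
[0.059, 0.0, 0.001] [-3.2, 18.8, 29.5]
```

```bash
python3 -m handwheel '[{"rot":[0.06,0,0],"travel":[-3,13,33],"gripper":87},{"rot":[0.06,0,0],"travel":[-3,15,32],"gripper":87},{"rot":[0.06,0,0],"travel":[-3,17,31],"gripper":87},{"rot":[0.06,0,0],"travel":[-3,19,30],"gripper":87},{"rot":[0,0,0],"travel":[0,0,0],"gripper":87}]'; cat >> h.py <<'E'
def shot(name,fn):
    import cv2,json
    P=r.camera_params(name); im=r.get_image(name); cv2.imwrite(f"pics/{fn}.png",im[:,:,::-1])
    json.dump({k:np.array(v).tolist() for k,v in P.items()},open(f"pics/{fn}.json","w"))
def cp(fn):
    import json
    P=json.load(open(f"pics/{fn}.json")); P["pose"]=np.array(P["pose"]); return P
def crop(fn,x0,y0,x1,y1,f,out):
    import cv2
    im=cv2.imread(f"pics/{fn}.png"); cv2.imwrite(f"pics/{out}.png",cv2.resize(im[y0:y1,x0:x1],None,fx=f,fy=f,interpolation=cv2.INTER_CUBIC))
E
python3 -c "
from h import *
st(); shot('wrist','w1')"
```

```text
time: 2.02
ee_pos: [0.5317, 0.019, 0.2996]
eef_rot: [[-0.002, 1.0, -0.021], [-0.003, -0.021, -1.0], [-1.0, -0.002, 0.003]]
ft_force: [-1.1, -0.5, -0.7]
finger_gap: 0.0871
2.02 [531.7  19.  299.6] az -1.18 x [-0.0016 -0.0026 -1.    ] F [-1.1 -0.5 -0.7] gap 87.1
```

View pics/w1.png

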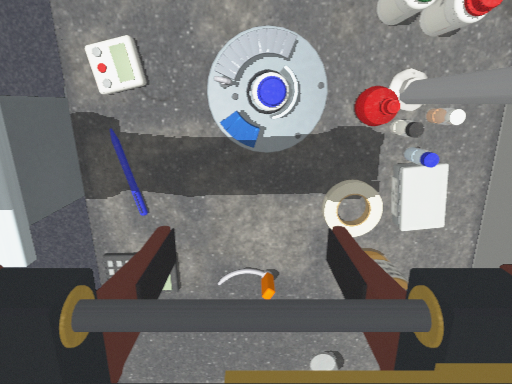

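```bash
python3 -m handwheel '[{"rot":[0,0,0],"travel":[35,0,-5],"gripper":87},{"rot":[0,0,0],"travel":[35,0,-5],"gripper":87},{"rot":[0,0,0],"travel":[35,0,-5],"gripper":87},{"rot":[0,0,0],"travel":[0,0,0],"gripper":87},{"rot":[0,0,0],"travel":[0,0,0],"gripper":87}]'; python3 -c "
from h import *
st(); shot('wrist','w2'); crop('w2',150,0,410,200,3,'w2c')"
```

```text
time: 2.7
ee_pos: [0.5288, 0.0421, 0.1926]
eef_rot: [[-0.003, 1.0, -0.008], [0.002, -0.008, -1.0], [-1.0, -0.003, -0.002]]
ft_force: [-0.1, 0.1, 0.9]
finger_gap: 0.0869
2.7 [528.8  42.1 192.6] az -0.43 x [-0.0031  0.0018 -1.    ] F [-0.1  0.1  0.9] gap 86.9
```

View pics/w2c.png

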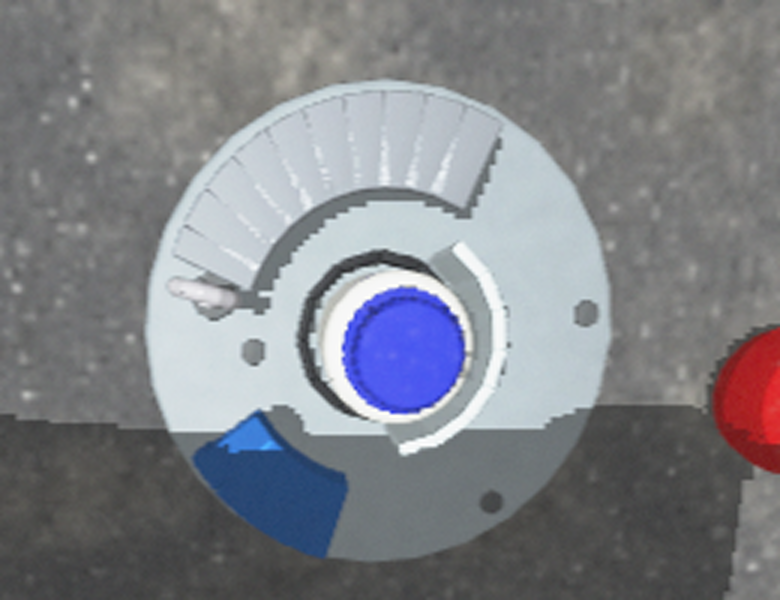

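```bash
cat > fitc.py <<'E'
from h import *
def fit(P,f,rim,pts,x0):
    def res(p):
        R=[(np.hypot(*(unproj(P,f(q),.012)[0][:2]-p[:2]))-.084)*1000 for q in rim]
        for q,a,rad,z in pts: R+=list((unproj(P,f(q),z)[0]-cr(p,a,rad,z))[:2]*1000)
        return np.array(R)
    o=least_squares(res,x0,loss="soft_l1",f_scale=1.5)
    print("cradle",o.x[:2].round(4),np.degrees(o.x[2]).round(2)); print(res(o.x).round(1)); return o.x
E
python3 - <<'E'
from fitc import *
P=cp('w2'); f=lambda q:uc(q,150,0,3)[0]
fit(P,f,[(146,330),(610,330),(385,80),(380,561)],[((503,125),76,.074,.0395),((466,214),76,.046,.0395),((174,256),172,.074,.0395),((250,291),172,.046,.0395),((228,434),225,.06,.058),((336,518),268,.06,.058),((203,291),180,.06,.055)],[.55,.11,-.25])
E
```

```text
cradle [0.5559 0.1108] -14.65
[-0.4 -1.5 -0.5 -1.6 -0.1 -0.3  2.9 -1.4 -0.3 -1.6 -1.9 -1.7  0.5  2.3
  0.5  1.9  0.1  0.5]
```

```bash
python3 -c "
from h import *
plan([.505,.04,.23],-33,4)"
```

```text
[0.142, -0.0, 0.001] [-9.3, -6.0, 0.6]
[0.142, -0.0, 0.001] [-9.3, -5.8, 1.4]
[0.142, -0.0, 0.001] [-9.4, -5.6, 2.2]
[0.142, -0.0, 0.001] [-9.4, -5.2, 3.0]
```

```bash
python3 -m handwheel '[{"rot":[0.142,0,0],"travel":[-9,-6,1],"gripper":87},{"rot":[0.142,0,0],"travel":[-9,-6,1],"gripper":87},{"rot":[0.142,0,0],"travel":[-9,-6,2],"gripper":87},{"rot":[0.142,0,0],"travel":[-9,-5,3],"gripper":87},{"rot":[0,0,0],"travel":[0,0,0],"gripper":87}]'; python3 -c "
from h import *
st(); shot('wrist','w3'); crop('w3',130,20,390,220,3,'w3c')"
```

```text
time: 3.38
ee_pos: [0.5069, 0.0405, 0.2367]
eef_rot: [[0.006, 0.83, -0.558], [0.007, -0.558, -0.83], [-1.0, 0.001, -0.009]]
ft_force: [0.2, 0.2, -0.5]
finger_gap: 0.0871
3.38 [506.9  40.5 236.7] az -33.89 x [ 0.0065  0.007  -1.    ] F [ 0.2  0.2 -0.5] gap 87.1
```

View pics/w3c.png

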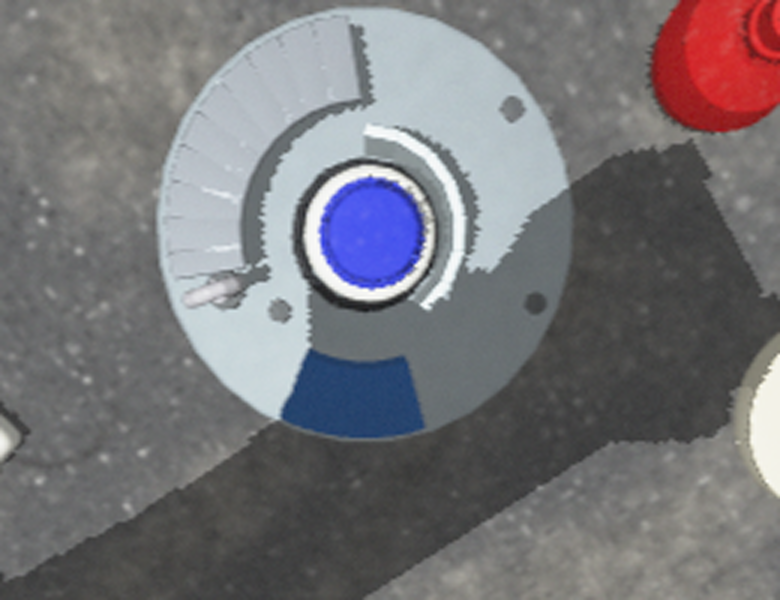

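```bash
cat > fit2.py <<'E'
from h import *
from scipy.spatial.transform import Rotation as Ro
V=[]
P=cp('w2'); f=lambda q:uc(q,150,0,3)[0]
V.append((P,[f(q) for q in [(146,330),(610,330),(385,80),(380,561)]],[(f(q),a,rad,z) for q,a,rad,z in [((503,125),76,.074,.0395),((466,214),76,.046,.0395),((174,256),172,.074,.0395),((250,291),172,.046,.0395),((228,434),225,.06,.058),((336,518),268,.06,.058),((203,291),180,.06,.056)]]))
P=cp('w3'); f3=lambda q:uc(q,130,20,3)[0]
V.append((P,[f3(q) for q in [(157,225),(573,220),(365,7),(365,440)]],[(f3(q),a,rad,z) for q,a,rad,z in [((350,15),76,.074,.0395),((360,98),76,.046,.0395),((176,278),172,.074,.0395),((240,262),172,.046,.0395),((295,383.5),225,.06,.058),((415,393.5),268,.06,.058),((212,292),180,.06,.056)]]))
def fixP(P,c):
    Q=dict(P);M=np.array(P["pose"]).copy();M[:3,3]+=M[:3,:3]@c[:3];M[:3,:3]=M[:3,:3]@Ro.from_rotvec(c[3:6]).as_matrix();Q["pose"]=M;return Q
def res(p,free=True):
    c=p[3:9]; R=[]
    for P,rim,pts in V:
        Q=fixP(P,c)
        R+=[(np.hypot(*(unproj(Q,q,.012)[0][:2]-p[:2]))-.084)*1000 for q in rim]
        for q,a,rad,z in pts: R+=list((unproj(Q,q,z)[0]-cr(p,a,rad,z))[:2]*1000)
    return np.array(R+list(c[:3]*1000/1.5)+list(c[3:]/.005))
if __name__=="__main__":
    o=least_squares(res,[.555,.11,-.25]+[0]*6,loss="soft_l1",f_scale=1.5)
    print(o.x[:2].round(4),np.degrees(o.x[2]).round(2),(o.x[3:6]*1000).round(1),np.degrees(o.x[6:]).round(2)); print(res(o.x).round(1))
    np.save("cal.npy",o.x)
    # height check triangulation of socket mouth mid, ring top, ledge corner
    A,B=[fixP(v[0],o.x[3:]) for v in V]
    for i in range(7): print(V[0][2][i][1:], tri([(A,V[0][2][i][0]),(B,V[1][2][i][0])])[0].round(4))
E
python3 fit2.py
```

```text
[0.5563 0.1109] -14.65 [-0.1 -0.5  2.4] [-0.02 -0.09 -0.03]
[-0.  -0.6 -0.1 -0.9  0.3  0.   3.3 -1.3 -0.7 -1.5 -2.  -1.8  0.3  1.9
  0.6  1.3 -0.1  0.5  0.1 -0.7 -0.9 -0.9  0.8 -0.2  2.1  0.  -0.4 -1.4
 -2.7  0.6  0.   0.9  0.4  0.1  0.  -0.8 -0.1 -0.4  1.6 -0.1 -0.3 -0.1]
(76, 0.074, 0.0395) [0.5934 0.177  0.033 ]
(76, 0.046, 0.0395) [0.5786 0.1484 0.0591]
(172, 0.074, 0.0395) [0.4874 0.138  0.0388]
(172, 0.046, 0.0395) [0.5141 0.1265 0.0724]
(225, 0.06, 0.058) [0.5036 0.0811 0.0483]
(268, 0.06, 0.058) [0.5396 0.0527 0.0498]
(180, 0.06, 0.056) [0.4959 0.1267 0.038 ]
```

```bash
python3 -c "
from h import *
plan([.505,-.235,.20],-33,5)"
```

```text
[-0.003, -0.002, -0.0] [6.9, 30.3, 46.1]
[-0.003, -0.002, -0.0] [6.9, 30.2, 46.2]
[-0.003, -0.002, -0.0] [7.0, 30.1, 46.2]
[-0.003, -0.002, -0.0] [7.1, 30.0, 46.3]
[-0.003, -0.002, -0.0] [7.2, 29.8, 46.4]
```

```bash
python3 -m handwheel '[{"rot":[-0.003,-0.002,0],"travel":[7,30,46],"gripper":87},{"rot":[-0.003,-0.002,0],"travel":[7,30,46],"gripper":87},{"rot":[-0.003,-0.002,0],"travel":[7,30,46],"gripper":87},{"rot":[-0.003,-0.002,0],"travel":[7,30,46],"gripper":87},{"rot":[-0.003,-0.002,0],"travel":[7,30,46],"gripper":87}]'; python3 -m handwheel '[{"rot":[0,0,0],"travel":[0,0,0],"gripper":87},{"rot":[0,0,0],"travel":[0,0,0],"gripper":87},{"rot":[0,0,0],"travel":[0,0,0],"gripper":87},{"rot":[0,0,0],"travel":[0,0,0],"gripper":87},{"rot":[0,0,0],"travel":[0,0,0],"gripper":87}]';python3 -c "
from h import *
st(); shot('wrist','w4'); crop('w4',130,60,390,260,3,'w4c')"
```

```text
time: 4.05
ee_pos: [0.5127, -0.2353, 0.2001]
eef_rot: [[0.006, 0.857, -0.516], [0.001, -0.516, -0.857], [-1.0, 0.004, -0.004]]
ft_force: [1.0, 0.9, 0.3]
finger_gap: 0.0868
time: 4.68
ee_pos: [0.5126, -0.2366, 0.1997]
eef_rot: [[0.005, 0.859, -0.512], [0.0, -0.512, -0.859], [-1.0, 0.004, -0.003]]
ft_force: [0.1, 0.8, 0.7]
finger_gap: 0.0867
4.67 [ 512.6 -236.6  199.7] az -30.78 x [ 5.e-03  3.e-04 -1.e+00] F [0.1 0.8 0.7] gap 86.7
```

View pics/w4.png

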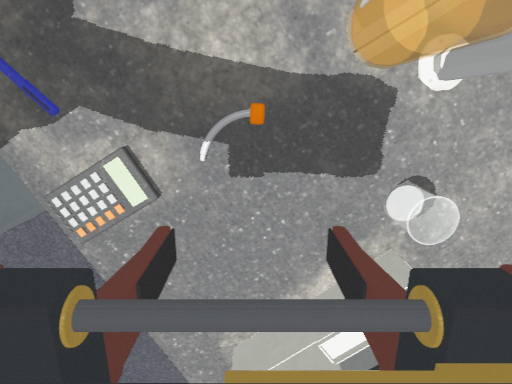

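View pics/w4c.png

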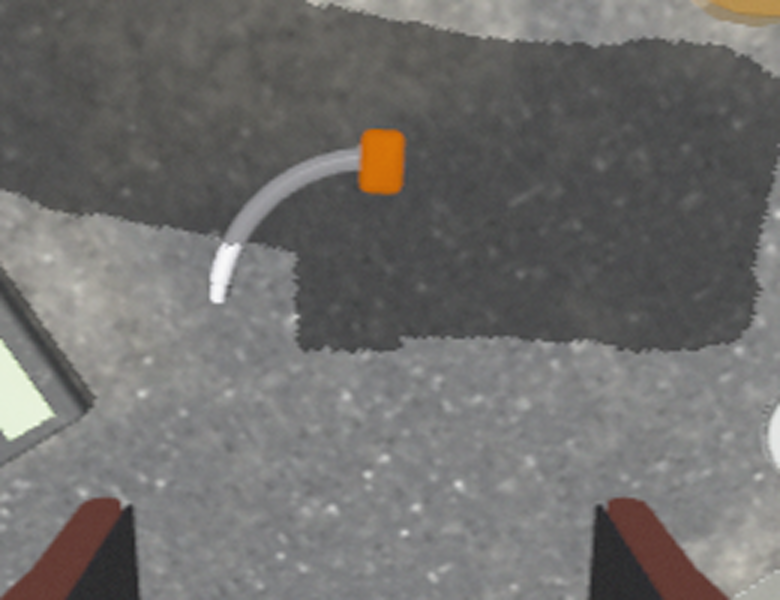

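```bash
python3 - <<'E'
from fit2 import *
c=np.load("cal.npy")[3:]
for cc in (c*0,c):
    Q=fixP(cp('w4'),cc); k=lambda p:uc(p,130,60,3)[0]
    def hres(p):
        R=[]
        for q,a,z in (((382.5,161),0,.058),((218,302),88,.004)):
            R+=list((unproj(Q,k(q),z)[0]-cr(p,a,.06,z))[:2]*1000)
        for q in [(320,164),(281,185),(251,215),(234,244),(224,270)]:
            R.append((np.hypot(*(unproj(Q,k(q),.004)[0][:2]-p[:2]))-.06)*1000)
        return np.array(R)
    o=least_squares(hres,[.52,-.23,1],loss="soft_l1",f_scale=2)
    print(o.x.round(4),np.degrees(o.x[2]),hres(o.x).round(1)); print("grip",cr(o.x,0,.06,.04),"tip",cr(o.x,88,.06,.004))
    print(unproj(Q,[k((360,129)),k((360,194)),k((405,194)),k((405,129))],.058))
E
```

```text
[ 0.5209 -0.2303  0.9884] 56.629708765782475 [-0.3 -0.3 -0.2  0.2  0.4  0.2 -0.1 -0.4 -0.2]
grip [ 0.55390543 -0.18017631  0.04      ] tip [ 0.47197688 -0.1955528   0.004     ]
[[ 0.5524699  -0.16840307  0.058     ]
 [ 0.54221731 -0.18561445  0.058     ]
 [ 0.55465932 -0.19301012  0.058     ]
 [ 0.56468076 -0.17565738  0.058     ]]
[ 0.521  -0.2305  0.9889] 56.65753902909453 [-0.  -0.3 -0.4  0.1  0.5  0.3 -0.1 -0.4 -0.2]
grip [ 0.55400731 -0.18041836  0.04      ] tip [ 0.47208624 -0.19583464  0.004     ]
[[ 0.55282613 -0.16856082  0.058     ]
 [ 0.54249127 -0.18591149  0.058     ]
 [ 0.55503429 -0.19336835  0.058     ]
 [ 0.56513661 -0.17587359  0.058     ]]
```

```bash
python3 -c "
from h import *
plan([.554,-.1803,.09],-33.35,5)"
```

```text
[0.009, -0.001, -0.001] [22.0, 1.3, -13.8]
[0.009, -0.001, -0.001] [22.0, 1.2, -13.9]
[0.009, -0.001, -0.001] [22.0, 1.1, -13.9]
[0.009, -0.001, -0.001] [22.0, 0.9, -13.9]
[0.009, -0.001, -0.001] [22.0, 0.8, -13.9]
```

```bash
python3 -m handwheel '[{"rot":[0.009,-0.001,-0.001],"travel":[22,1,-14],"gripper":87},{"rot":[0.009,-0.001,-0.001],"travel":[22,1,-14],"gripper":87},{"rot":[0.009,-0.001,-0.001],"travel":[22,1,-14],"gripper":87},{"rot":[0.009,-0.001,-0.001],"travel":[22,1,-14],"gripper":87},{"rot":[0.009,-0.001,-0.001],"travel":[22,1,-14],"gripper":87}]'; python3 -c "
from h import *
plan([.554,-.1803,.027],-33.35,3); shot('wrist','w5')"
```

```text
time: 5.35
ee_pos: [0.5575, -0.1773, 0.0889]
eef_rot: [[0.004, 0.835, -0.55], [-0.002, -0.55, -0.835], [-1.0, 0.004, -0.001]]
ft_force: [0.4, -0.1, 0.3]
finger_gap: 0.0871
[0.0, -0.0, -0.001] [20.6, -0.5, 1.5]
[0.0, -0.0, -0.001] [20.6, -0.5, 1.5]
[0.0, -0.0, -0.001] [20.6, -0.5, 1.5]
```

View pics/w5.png

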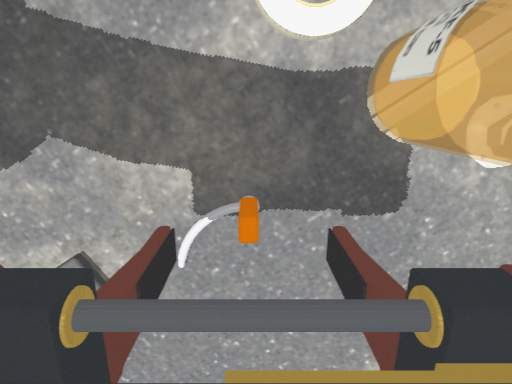

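```bash
python3 -m handwheel '[{"rot":[0,0,0],"travel":[21,-0.5,1.5],"gripper":87},{"rot":[0,0,0],"travel":[21,-0.5,1.5],"gripper":87},{"rot":[0,0,0],"travel":[19,0,1],"gripper":87},{"rot":[0,0,0],"travel":[0,0,0],"gripper":60},{"rot":[0,0,0],"travel":[0,0,0],"gripper":40}]'; python3 -c "
from h import *
plan([.554,-.1803,.027],-33.35,1)"
```

```text
time: 6.02
ee_pos: [0.5552, -0.1766, 0.023]
eef_rot: [[0.0, 0.838, -0.546], [-0.001, -0.546, -0.838], [-1.0, 0.001, 0.0]]
ft_force: [-0.2, -0.1, 0.0]
finger_gap: 0.0704
[0.005, 0.0, -0.001] [-4.0, 1.0, 3.8]
```

```bash
python3 -m handwheel '[{"rot":[0.004,0,-0.001],"travel":[-4,1,3],"gripper":40},{"rot":[0,0,0],"travel":[0,0,0],"gripper":20},{"rot":[0,0,0],"travel":[0,0,0],"gripper":5},{"rot":[0,0,0],"travel":[0,0,0],"gripper":5},{"rot":[0,0,0],"travel":[0,0,0],"gripper":5}]'; python3 -c "
from h import *
plan([.554,-.1803,.027],-33.35,1)"
```

```text
time: 6.65
ee_pos: [0.5557, -0.1802, 0.0295]
eef_rot: [[0.003, 0.836, -0.549], [-0.0, -0.549, -0.836], [-1.0, 0.003, -0.001]]
ft_force: [-0.4, 0.6, 0.1]
finger_gap: 0.0206
[0.001, -0.001, -0.003] [2.5, -1.4, 1.0]
```

```bash
python3 -m handwheel '[{"rot":[0,0,-0.003],"travel":[2,-1,1],"gripper":18},{"rot":[0,0,0],"travel":[0,0,0],"gripper":5},{"rot":[0,0,0],"travel":[0,0,0],"gripper":5},{"rot":[0,0,0],"travel":[0,0,0],"gripper":5},{"rot":[0,0,0],"travel":[0,0,0],"gripper":5}]'; python3 -c "
from h import *
plan([.554,-.1803,.027],-33.35,1)
st();shot('wrist','w6'); crop('w6',120,150,380,330,3,'w6c')"
```

```text
time: 7.28
ee_pos: [0.554, -0.1804, 0.0271]
eef_rot: [[-0.0, 0.836, -0.549], [0.002, -0.549, -0.836], [-1.0, -0.001, -0.001]]
ft_force: [-0.6, 0.0, 0.2]
finger_gap: 0.0143
[0.001, -0.001, 0.001] [0.1, -0.0, -0.0]
7.28 [ 554.  -180.4   27.1] az -33.31 x [-3.0e-04  1.7e-03 -1.0e+00] F [-0.6  0.   0.2] gap 14.3
```

View pics/w6c.png

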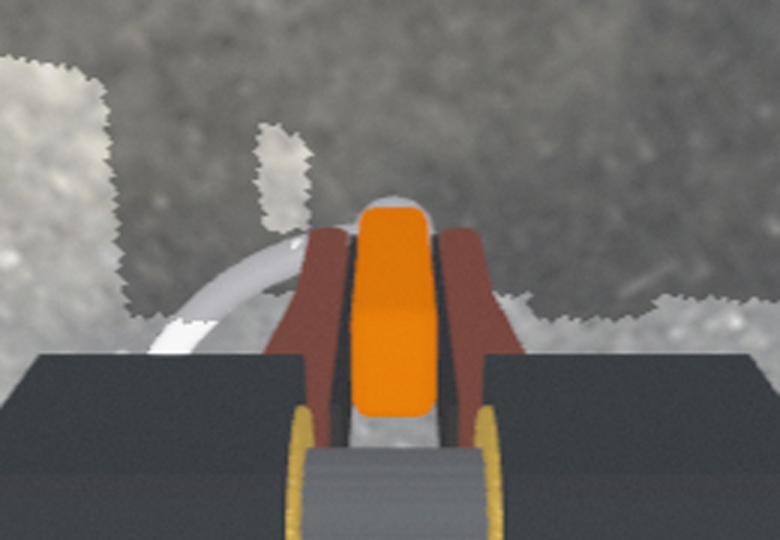

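```bash
python3 -m handwheel '[{"rot":[0,0,0],"travel":[0,0,0],"gripper":0},{"rot":[0,0,0],"travel":[0,0,0],"gripper":0},{"rot":[0,0,0],"travel":[0,0,0],"gripper":0},{"rot":[0,0,0],"travel":[0,0,0],"gripper":0},{"rot":[0,0,0],"travel":[0,0,0],"gripper":0}]'; python3 -c "
from h import *
st()"
```

```text
time: 7.95
ee_pos: [0.5541, -0.1803, 0.0272]
eef_rot: [[-0.0, 0.836, -0.549], [0.002, -0.549, -0.836], [-1.0, -0.001, -0.001]]
ft_force: [-0.1, -0.2, 0.1]
finger_gap: 0.0136
7.95 [ 554.1 -180.3   27.2] az -33.3 x [-2.0e-04  1.7e-03 -1.0e+00] F [-0.1 -0.2  0.1] gap 13.6
```

```bash
python3 -c "
from h import *
crop('top0',130,85,230,160,8,'tp'); crop('side0',90,190,210,280,6,'sp')
S=r.camera_params('side');T=r.camera_params('top')
print('pole base',unproj(S,(158,266),0),unproj(T,(190,122),0))
print('red cap',tri([(T,(196,137)),(S,(181,236))]))
print('redcap bottle',tri([(T,(151,104)),(S,(117,272))]))
print('green',tri([(T,(146,128)),(S,(145,284))]))
"
```

```text
pole base [[0.75472233 0.11377133 0.        ]] [[0.75397673 0.10763396 0.        ]]
red cap (array([0.70029155, 0.08138234, 0.06434226]), [[0.5, 1.85], [-2.67, -0.28]])
redcap bottle (array([0.78365772, 0.19991675, 0.08505223]), [[-0.22, -0.59], [0.98, 0.1]])
green (array([0.72072714, 0.21526892, 0.08384998]), [[0.26, 0.75], [-1.27, -0.11]])
```

View pics/tp.png

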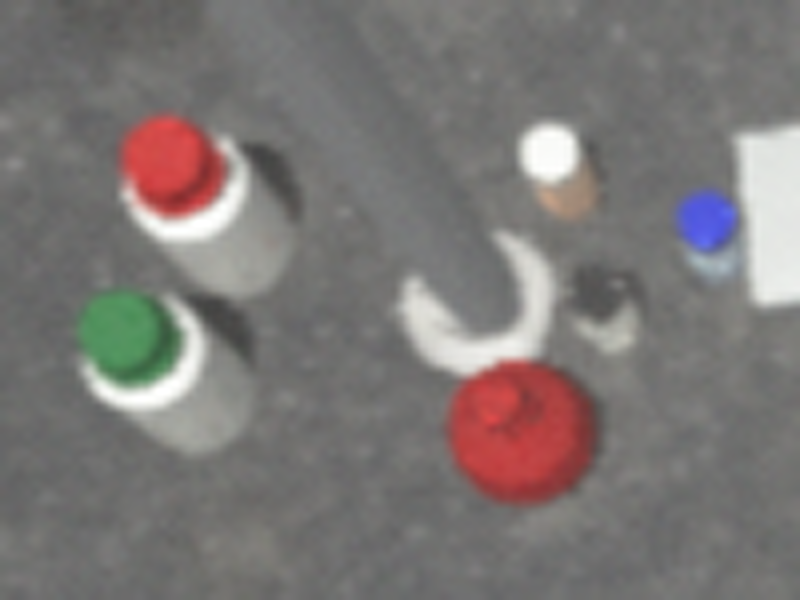

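View pics/sp.png

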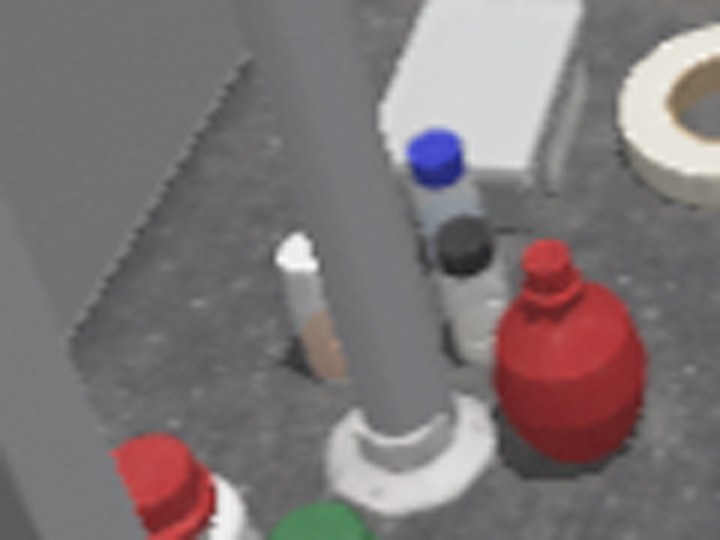

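```bash
python3 -m handwheel '[{"rot":[0,0,0],"travel":[-10,0,0],"gripper":0},{"rot":[0,0,0],"travel":[-40,0,0],"gripper":0},{"rot":[0,0,0],"travel":[-50,0,0],"gripper":0},{"rot":[0,0,0],"travel":[-50,0,0],"gripper":0},{"rot":[0,0,0],"travel":[-25,0,0],"gripper":0}]'; python3 -c "
from h import *
plan([.5794,.1663,.215],-22.65,10)"
```

```text
time: 8.57
ee_pos: [0.5522, -0.1807, 0.2071]
eef_rot: [[-0.005, 0.835, -0.55], [0.002, -0.55, -0.835], [-1.0, -0.006, 0.001]]
ft_force: [-0.3, 0.6, -2.0]
finger_gap: 0.014
[-0.019, 0.0, 0.001] [-0.7, -16.8, -30.5]
[-0.019, 0.0, 0.001] [-0.8, -16.3, -30.8]
[-0.019, 0.0, 0.001] [-0.8, -15.7, -31.1]
[-0.019, 0.0, 0.001] [-0.8, -15.1, -31.4]
[-0.019, 0.0, 0.001] [-0.8, -14.5, -31.6]
[-0.019, 0.0, 0.001] [-0.8, -13.9, -31.9]
[-0.019, 0.0, 0.001] [-0.8, -13.3, -32.2]
[-0.019, 0.0, 0.001] [-0.8, -12.7, -32.4]
[-0.019, 0.0, 0.001] [-0.8, -12.1, -32.6]
[-0.019, 0.0, 0.001] [-0.8, -11.5, -32.9]
```

```bash
python3 -m handwheel '[{"rot":[-0.019,0,0.001],"travel":[-1,-17,-31],"gripper":0},{"rot":[-0.019,0,0.001],"travel":[-1,-16,-31],"gripper":0},{"rot":[-0.019,0,0.001],"travel":[-1,-16,-31],"gripper":0},{"rot":[-0.019,0,0.001],"travel":[-1,-15,-31],"gripper":0},{"rot":[-0.019,0,0.001],"travel":[-1,-15,-32],"gripper":0}]'; python3 -c "
from h import *
plan([.5794,.1663,.215],-22.65,5)"
```

```text
time: 9.2
ee_pos: [0.5662, -0.0066, 0.2186]
eef_rot: [[0.007, 0.881, -0.474], [-0.002, -0.474, -0.881], [-1.0, 0.007, -0.002]]
ft_force: [0.4, -0.6, -1.3]
finger_gap: 0.0133
[-0.02, -0.0, -0.001] [0.7, -14.1, -31.7]
[-0.02, -0.0, -0.001] [0.7, -13.4, -32.0]
[-0.02, -0.0, -0.001] [0.7, -12.8, -32.2]
[-0.02, -0.0, -0.001] [0.7, -12.2, -32.5]
[-0.02, -0.0, -0.001] [0.7, -11.5, -32.7]
```

```bash
python3 -m handwheel '[{"rot":[-0.02,0,-0.001],"travel":[1,-14,-31],"gripper":0},{"rot":[-0.02,0,-0.001],"travel":[1,-13,-32],"gripper":0},{"rot":[-0.02,0,-0.001],"travel":[1,-13,-32],"gripper":0},{"rot":[-0.02,0,-0.001],"travel":[1,-12,-32],"gripper":0},{"rot":[-0.01,0,-0.001],"travel":[1,-8,-24],"gripper":0}]'; python3 -m handwheel '[{"rot":[0,0,0],"travel":[0,0,0],"gripper":0},{"rot":[0,0,0],"travel":[0,0,0],"gripper":0},{"rot":[0,0,0],"travel":[0,0,0],"gripper":0},{"rot":[0,0,0],"travel":[0,0,0],"gripper":0},{"rot":[0,0,0],"travel":[0,0,0],"gripper":0}]';python3 -c "
from h import *
plan([.5794,.1663,.13],-22.65,5);st()
shot('side','s1');shot('top','t1');shot('wrist','w7')
crop('side0',205,200,305,305,1,'x');crop('s1',185,150,315,250,6,'s1c');crop('t1',145,145,235,225,8,'t1c')"
```

```text
time: 9.82
ee_pos: [0.5779, 0.161, 0.2165]
eef_rot: [[0.004, 0.921, -0.39], [0.002, -0.39, -0.921], [-1.0, 0.003, -0.003]]
ft_force: [0.1, -0.7, -1.5]
finger_gap: 0.0138
time: 10.45
ee_pos: [0.578, 0.1581, 0.217]
eef_rot: [[0.004, 0.919, -0.393], [0.0, -0.393, -0.919], [-1.0, 0.003, -0.002]]
ft_force: [-0.4, 0.5, -2.7]
finger_gap: 0.0136
[-0.002, -0.0, -0.001] [17.4, -0.4, -1.6]
[-0.002, -0.0, -0.001] [17.4, -0.4, -1.6]
[-0.002, -0.0, -0.001] [17.4, -0.4, -1.6]
[-0.002, -0.0, -0.001] [17.4, -0.4, -1.6]
[-0.002, -0.0, -0.001] [17.4, -0.4, -1.6]
10.45 [578.  158.1 217. ] az -23.17 x [ 3.7e-03  1.0e-04 -1.0e+00] F [-0.4  0.5 -2.7] gap 13.6
```

View pics/s1.png

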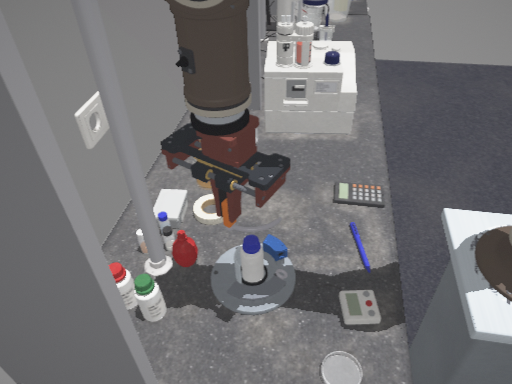

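View pics/t1.png

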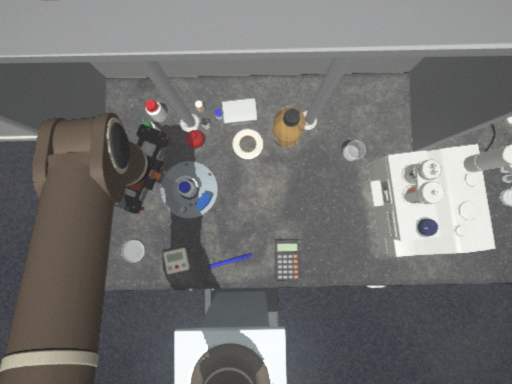

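View pics/w7.png

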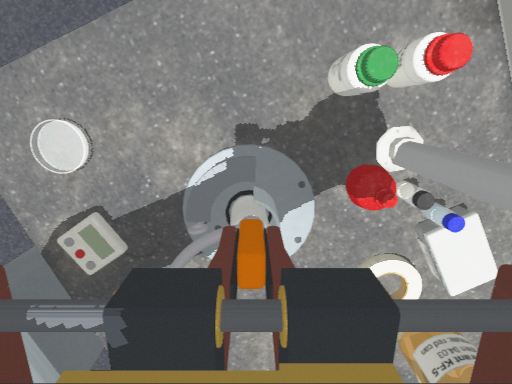

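View pics/s1c.png

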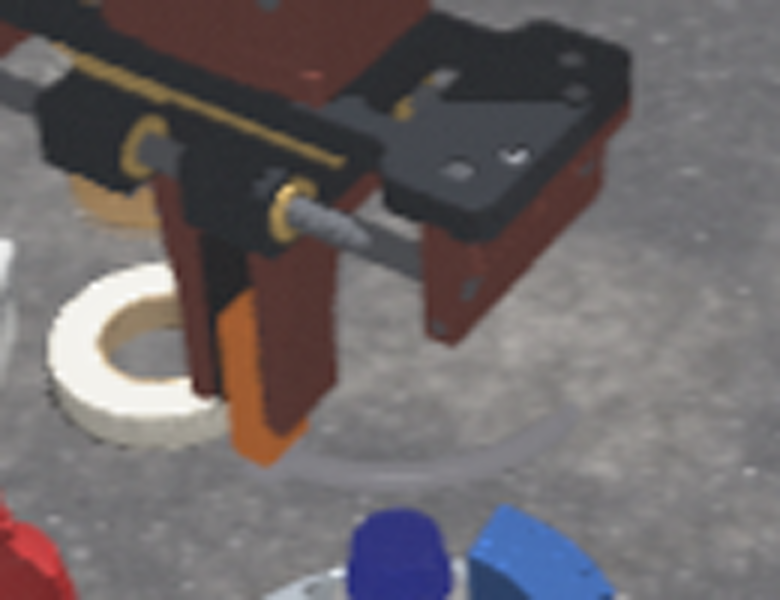

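View pics/t1c.png

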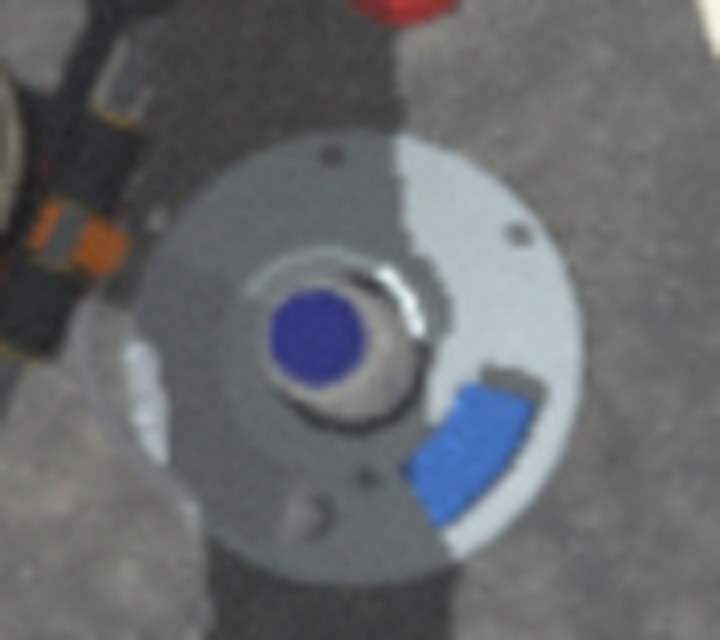

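```bash
cat >> h.py <<'E'
def hook_pts(angs,dz=.0271,pos=None,R=None):
    s=r.get_state(); p=np.array(s["ee_pos"]) if pos is None else pos; R=np.array(s["eef_rot"]) if R is None else R
    # hook frame: x=-tz, z=-tx, y = z cross x
    hx=-R[:,2]; hz=-R[:,0]; hy=np.cross(hz,hx)
    c=p-.06*hx-(dz-.004)*hz
    return np.array([c+.06*(np.cos(np.radians(a))*hx+np.sin(np.radians(a))*hy) for a in angs])
E
python3 - <<'E'
from h import *
X=hook_pts([20,30,45,60,75,88]); print(X.round(4)[-1])
f=lambda uv,x0,y0,k:(uv-[x0,y0]+.5)*k-.5
print(f(proj(cp('s1'),X),185,150,6).round(0).tolist()); print(f(proj(cp('t1'),X),145,145,8).round(0).tolist())
E
```

```text
[0.5002 0.1289 0.1936]
[[343.0, 475.0], [383.0, 478.0], [442.0, 474.0], [498.0, 460.0], [545.0, 435.0], [577.0, 408.0]]
[[74.0, 304.0], [76.0, 338.0], [88.0, 388.0], [114.0, 432.0], [150.0, 468.0], [188.0, 491.0]]
```

```bash
python3 - <<'E'
from h import *
f=lambda uv,x0,y0,k:(uv-[x0,y0]+.5)*k-.5
for p in ([.5563,.1109,np.radians(-14.65)],):
    pts=[cr(p,180,.06,.045),cr(p,180,.06,.057),cr(p,225,.06,.058),cr(p,225,.06,.045),cr(p,268,.06,.058),cr(p,76,.074,.0395),cr(p,172,.046,.0395),cr(p,172,.074,.0395)]
    print(f(proj(cp('s1'),pts),205,230,8).round(0).tolist());print(f(proj(cp('t1'),pts),155,155,8).round(0).tolist())
E
```

```text
[[610.0, 349.0], [611.0, 316.0], [610.0, 161.0], [609.0, 196.0], [487.0, 63.0], [174.0, 486.0], [543.0, 363.0], [646.0, 415.0]]
[[213.0, 425.0], [207.0, 425.0], [337.0, 404.0], [342.0, 405.0], [414.0, 304.0], [75.0, 165.0], [209.0, 382.0], [179.0, 455.0]]
```

```bash
python3 -m handwheel '[{"rot":[-0.002,0,-0.001],"travel":[20,-0.5,-2],"gripper":0},{"rot":[-0.002,0,-0.001],"travel":[20,-0.5,-2],"gripper":0},{"rot":[-0.002,0,-0.001],"travel":[20,-0.5,-2],"gripper":0},{"rot":[-0.002,0,-0.001],"travel":[20,-0.5,-2],"gripper":0},{"rot":[0,0,0],"travel":[10,0,0],"gripper":0}]'; python3 -c "
from h import *
plan([.5794,.1663,.078],-22.65,4);st()"
```

```text
time: 11.22
ee_pos: [0.5781, 0.1679, 0.1194]
eef_rot: [[-0.002, 0.923, -0.384], [0.001, -0.384, -0.923], [-1.0, -0.003, -0.0]]
ft_force: [1.0, -0.2, -1.6]
finger_gap: 0.0135
[0.0, -0.0, 0.001] [10.3, 0.5, 0.2]
[0.0, -0.0, 0.001] [10.3, 0.5, 0.2]
[0.0, -0.0, 0.001] [10.3, 0.5, 0.2]
[0.0, -0.0, 0.001] [10.3, 0.5, 0.2]
11.22 [578.1 167.9 119.4] az -22.57 x [-0.0024  0.0013 -1.    ] F [ 1.  -0.2 -1.6] gap 13.5
```

```bash
python3 -m handwheel '[{"rot":[0,0,0.001],"travel":[12,0.5,0],"gripper":0},{"rot":[0,0,0.001],"travel":[12,0.5,0],"gripper":0},{"rot":[0,0,0],"travel":[10,0.5,0.5],"gripper":0},{"rot":[0,0,0],"travel":[5,0,0],"gripper":0},{"rot":[0,0,0],"travel":[0,0,0],"gripper":0}]'; python3 -c "
from h import *
plan([.5794,.1663,.0681],-22.65,1);st();shot('side','s2');shot('wrist','w8');crop('s2',195,210,305,300,7,'s2c')"
```

```text
time: 11.85
ee_pos: [0.5792, 0.1665, 0.0771]
eef_rot: [[-0.001, 0.923, -0.384], [-0.0, -0.384, -0.923], [-1.0, -0.001, 0.0]]
ft_force: [-0.1, -1.0, -1.7]
finger_gap: 0.014
[0.001, 0.0, 0.001] [9.0, 0.3, 0.1]
11.85 [579.2 166.5  77.1] az -22.59 x [-8.e-04 -1.e-04 -1.e+00] F [-0.1 -1.  -1.7] gap 14.0
```

View pics/s2c.png

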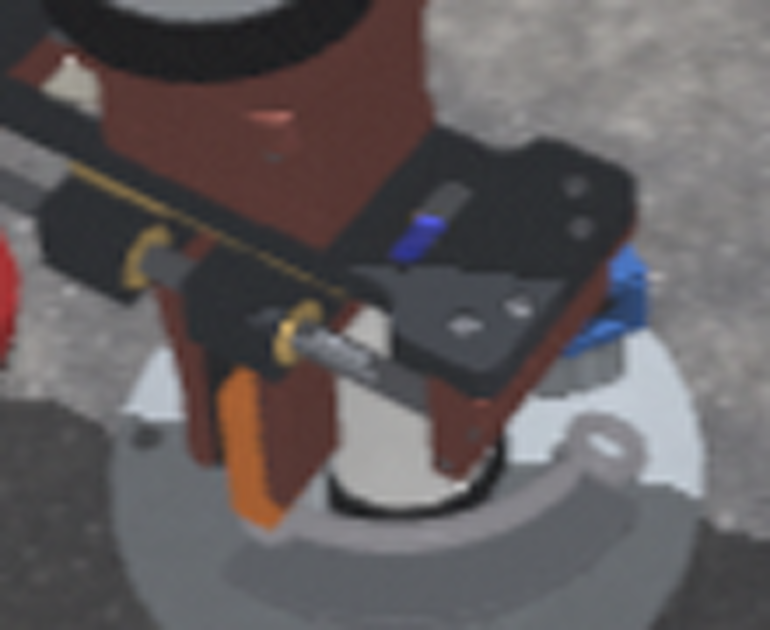

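View pics/w8.png

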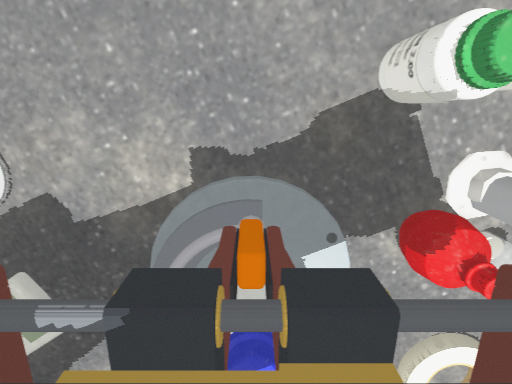

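```bash
python3 -m handwheel '[{"rot":[0,0,0.001],"travel":[3,0,0],"gripper":0},{"rot":[0,0,0],"travel":[3,0,0],"gripper":0},{"rot":[0,0,0],"travel":[1.5,0,0],"gripper":0},{"rot":[0,0,0],"travel":[0,0,0],"gripper":0},{"rot":[0,0,0],"travel":[0,0,0],"gripper":0}]'; python3 -c "
from h import *
plan([.5794,.1663,.0681],-22.65,1);st();shot('side','s3');crop('s3',195,230,305,300,7,'s3c')
f=lambda uv,x0,y0,k:(uv-[x0,y0]+.5)*k-.5
print(f(proj(cp('s3'),hook_pts([30,60,80,88])),195,230,7).round(0).tolist())"
```

```text
time: 12.58
ee_pos: [0.58, 0.1669, 0.0705]
eef_rot: [[0.002, 0.923, -0.384], [0.001, -0.384, -0.923], [-1.0, 0.002, -0.001]]
ft_force: [-0.9, 0.3, -1.2]
finger_gap: 0.0139
[0.001, -0.001, -0.002] [2.4, -0.3, 0.7]
12.57 [580.  166.9  70.5] az -22.58 x [ 2.3e-03  6.0e-04 -1.0e+00] F [-0.9  0.3 -1.2] gap 13.9
[[385.0, 414.0], [502.0, 391.0], [564.0, 350.0], [583.0, 329.0]]
```

View pics/s3c.png

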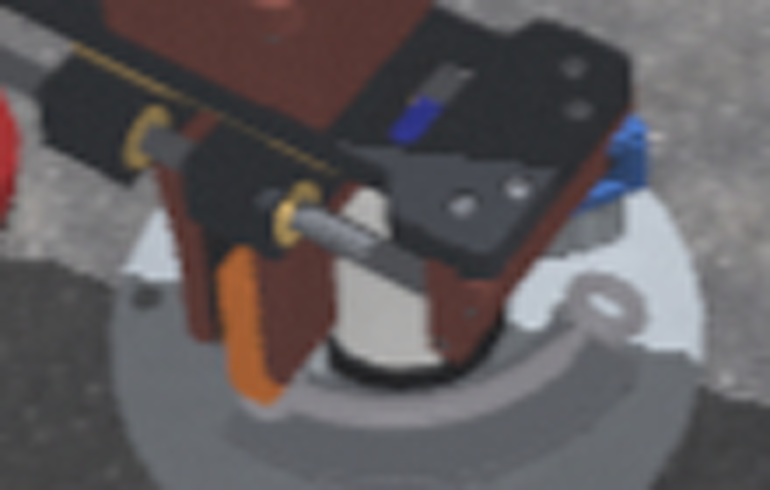

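```bash
python3 -m handwheel '[{"rot":[0.001,-0.001,-0.002],"travel":[2.4,-0.3,0.7],"gripper":0},{"rot":[0,0,0],"travel":[0,0,0],"gripper":0},{"rot":[0,0,0],"travel":[0,0,0],"gripper":0},{"rot":[0,0,0],"travel":[0,0,0],"gripper":0},{"rot":[0,0,0],"travel":[0,0,0],"gripper":0}]'; python3 -c "
from h import *
plan([.5794,.1663,.0681],-22.65,1);st()"
```

```text
time: 13.25
ee_pos: [0.5795, 0.1663, 0.068]
eef_rot: [[-0.0, 0.923, -0.385], [0.0, -0.385, -0.923], [-1.0, -0.0, -0.0]]
ft_force: [0.6, -0.5, -1.3]
finger_gap: 0.0136
[0.0, -0.0, 0.0] [-0.1, -0.1, 0.0]
13.25 [579.5 166.3  68. ] az -22.64 x [-0.e+00  5.e-04 -1.e+00] F [ 0.6 -0.5 -1.3] gap 13.6
```

```bash
cat >> h.py <<'E'
def arc(ga,n=1,C=(.5563,.1109),yaw=-14.65,z=.0681):
    """plan to grip cradle angle ga"""
    a=np.radians(ga+yaw); plan([C[0]+.06*np.cos(a),C[1]+.06*np.sin(a),z],ga+yaw-90,n)
def ga(yaw=-14.65,C=(.5563,.1109)):
    s=r.get_state();R=np.array(s["eef_rot"]);p=np.array(s["ee_pos"]);c=p+.06*R[:,2]
    print("grip ang",round((np.degrees(np.arctan2(R[1,1],R[0,1]))+90-yaw)%360,2),"tip",round((np.degrees(np.arctan2(R[1,1],R[0,1]))+178-yaw)%360,2),"centre off mm",((c[:2]-C)*1000).round(2),"tcpz",round(p[2]*1000,2),"F",np.round(s["ft_force"],1),"M",np.round(s["moment"],2))
    f=np.array(s["ft_force"]); hx=-R[:,2];hy=-R[:,1]; print("F rad",(f@hx).round(1),"tan",(f@hy).round(1),"z",f[2].round(1))
E
python3 -m handwheel '[{"rot":[-0.03,0,0],"travel":[0,-1.8,0],"gripper":0},{"rot":[-0.03,0,0],"travel":[0,-1.8,0],"gripper":0},{"rot":[-0.03,0,0],"travel":[0,-1.8,0],"gripper":0},{"rot":[-0.03,0,0],"travel":[0,-1.8,0],"gripper":0},{"rot":[0,0,0],"travel":[0,0,0],"gripper":0}]'; python3 -c "
from h import *
ga();arc(90);shot('side','s4');crop('s4',195,230,305,300,7,'s4c')
f=lambda uv,x0,y0,k:(uv-[x0,y0]+.5)*k-.5
print(f(proj(cp('s4'),hook_pts([30,60,80,88])),195,230,7).round(0).tolist())"
```

```text
time: 13.88
ee_pos: [0.5721, 0.169, 0.0681]
eef_rot: [[-0.0, 0.965, -0.263], [0.001, -0.263, -0.965], [-1.0, -0.0, -0.001]]
ft_force: [-0.5, -0.4, -1.2]
finger_gap: 0.014
grip ang 89.42 tip 177.42 centre off mm [0.01 0.22] tcpz 68.09 F [-0.5 -0.4 -1.2] M [-0.03  0.04  0.02]
F rad -0.5 tan 0.4 z -1.2
[-0.01, -0.001, 0.0] [-0.0, -0.6, 0.2]
[[417.0, 417.0], [530.0, 382.0], [584.0, 335.0], [599.0, 313.0]]
```

View pics/s4c.png

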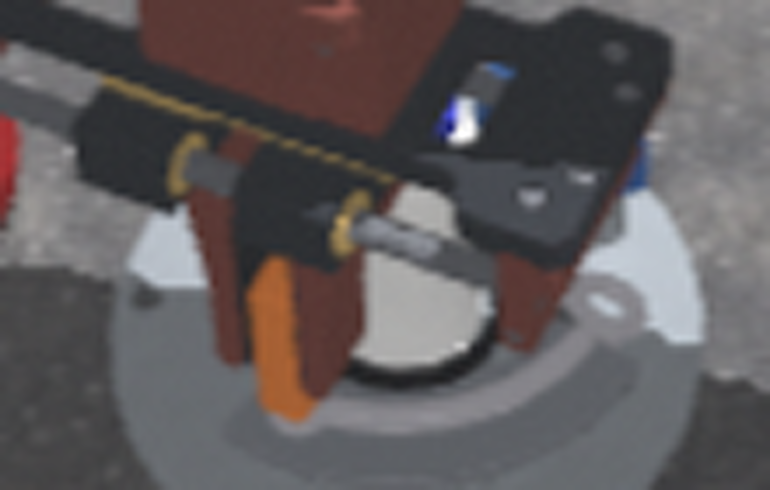

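```bash
python3 -m handwheel '[{"rot":[-0.03,0,0],"travel":[0,-1.8,0.2],"gripper":0},{"rot":[-0.03,0,0],"travel":[0,-1.8,0.1],"gripper":0},{"rot":[-0.03,0,0],"travel":[0,-1.8,0],"gripper":0},{"rot":[-0.03,0,0],"travel":[0,-1.8,0],"gripper":0},{"rot":[0,0,0],"travel":[0,0,0],"gripper":0}]'; python3 -c "
from h import *
ga();arc(100);shot('side','s5');crop('s5',195,230,305,300,7,'s5c')
f=lambda uv,x0,y0,k:(uv-[x0,y0]+.5)*k-.5
print(f(proj(cp('s5'),hook_pts([30,60,80,88])),195,230,7).round(0).tolist())"
```

```text
time: 14.55
ee_pos: [0.5646, 0.1702, 0.0681]
eef_rot: [[0.0, 0.99, -0.138], [0.0, -0.138, -0.99], [-1.0, -0.0, -0.0]]
ft_force: [-0.3, 0.3, -2.3]
finger_gap: 0.0139
grip ang 96.74 tip 184.74 centre off mm [ 0.05 -0.09] tcpz 68.1 F [-0.3  0.3 -2.3] M [-0.05  0.08  0.01]
F rad 0.2 tan 0.3 z -2.3
[-0.057, -0.001, 0.0] [0.0, -3.5, 0.0]
[[447.0, 412.0], [552.0, 366.0], [598.0, 314.0], [610.0, 291.0]]
```

View pics/s5c.png

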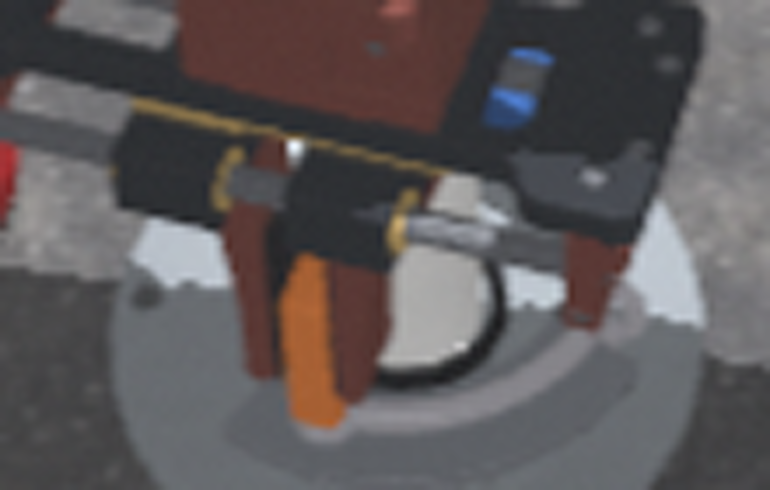

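```bash
python3 -m handwheel '[{"rot":[-0.05,0,0],"travel":[0,-3,0.1],"gripper":0},{"rot":[-0.05,0,0],"travel":[0,-3,0.1],"gripper":0},{"rot":[-0.05,0,0],"travel":[0,-3,0.1],"gripper":0},{"rot":[-0.05,0,0],"travel":[0,-3,0.1],"gripper":0},{"rot":[0,0,0],"travel":[0,0,0],"gripper":0}]'; python3 -c "
from h import *
ga();arc(115)"
```

```text
time: 15.22
ee_pos: [0.5528, 0.1704, 0.0682]
eef_rot: [[0.001, 0.998, 0.066], [0.0, 0.066, -0.998], [-1.0, 0.001, -0.0]]
ft_force: [-0.4, -0.2, -1.9]
finger_gap: 0.014
grip ang 108.41 tip 196.41 centre off mm [ 0.46 -0.35] tcpz 68.16 F [-0.4 -0.2 -1.9] M [-0.12  0.01  0.  ]
F rad -0.1 tan 0.4 z -1.9
[-0.115, -0.0, -0.001] [0.1, -7.3, 0.0]
```

```bash
python3 -m handwheel '[{"rot":[-0.06,0,0],"travel":[0,-3.8,-0.1],"gripper":0},{"rot":[-0.06,0,0],"travel":[0,-3.7,0],"gripper":0},{"rot":[-0.06,0,0],"travel":[0,-3.6,0.1],"gripper":0},{"rot":[-0.06,0,0],"travel":[0,-3.6,0.1],"gripper":0},{"rot":[0,0,0],"travel":[0,0,0],"gripper":0}]'; python3 -c "
from h import *
ga();arc(130);shot('side','s6');crop('s6',195,210,305,300,7,'s6c')
f=lambda uv,x0,y0,k:(uv-[x0,y0]+.5)*k-.5
print(f(proj(cp('s6'),hook_pts([30,60,80,88])),195,210,7).round(0).tolist())"
```

```text
time: 15.85
ee_pos: [0.5389, 0.1682, 0.0682]
eef_rot: [[0.001, 0.954, 0.3], [0.0, 0.3, -0.954], [-1.0, 0.001, -0.0]]
ft_force: [-0.4, -0.2, -1.4]
finger_gap: 0.0137
grip ang 122.12 tip 210.12 centre off mm [0.57 0.1 ] tcpz 68.17 F [-0.4 -0.2 -1.4] M [-0.06  0.05 -0.06]
F rad -0.1 tan 0.5 z -1.4
[-0.137, 0.0, -0.001] [0.1, -8.8, 0.5]
[[536.0, 516.0], [604.0, 439.0], [618.0, 378.0], [616.0, 354.0]]
```

View pics/s6c.png

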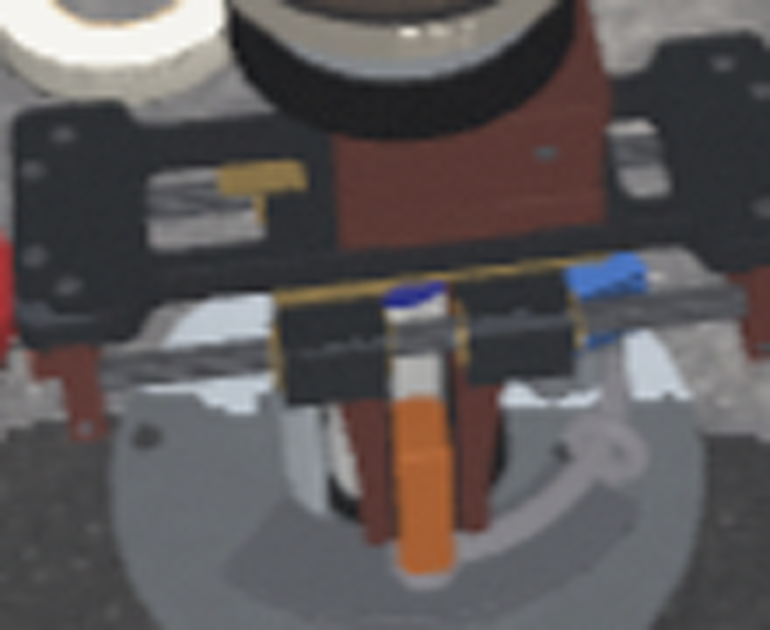

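```bash
python3 -m handwheel '[{"rot":[-0.05,0,0],"travel":[0,-3.2,0.2],"gripper":0},{"rot":[-0.05,0,0],"travel":[0,-3.2,0.2],"gripper":0},{"rot":[-0.05,0,0],"travel":[0,-3.1,0.2],"gripper":0},{"rot":[-0.05,0,0],"travel":[0,-3.1,0.1],"gripper":0},{"rot":[0,0,0],"travel":[0,0,0],"gripper":0}]'; python3 -c "
from h import *
ga();arc(137)"
```

```text
time: 16.52
ee_pos: [0.528, 0.1636, 0.068]
eef_rot: [[0.001, 0.878, 0.479], [0.001, 0.479, -0.878], [-1.0, 0.001, -0.0]]
ft_force: [-0.3, 0.2, -1.3]
finger_gap: 0.0137
grip ang 133.28 tip 221.28 centre off mm [0.46 0.03] tcpz 67.96 F [-0.3  0.2 -1.3] M [-0.08  0.17 -0.  ]
F rad 0.3 tan 0.2 z -1.3
[-0.065, -0.0, -0.001] [-0.1, -4.3, -0.1]
```

```bash
python3 -m handwheel '[{"rot":[-0.025,0,0],"travel":[0,-1.7,0],"gripper":0},{"rot":[-0.025,0,0],"travel":[0,-1.7,0],"gripper":0},{"rot":[-0.025,0,0],"travel":[0,-1.7,0],"gripper":0},{"rot":[-0.025,0,0],"travel":[0,-1.6,0],"gripper":0},{"rot":[0,0,0],"travel":[0,0,0],"gripper":0}]'; python3 -c "
from h import *
ga();arc(142);shot('side','s7');crop('s7',195,210,305,300,7,'s7c')
f=lambda uv,x0,y0,k:(uv-[x0,y0]+.5)*k-.5
print(f(proj(cp('s7'),hook_pts([30,60,80,88])),195,210,7).round(0).tolist())"
```

```text
time: 17.15
ee_pos: [0.5225, 0.1601, 0.068]
eef_rot: [[0.002, 0.824, 0.567], [0.001, 0.567, -0.824], [-1.0, 0.002, 0.0]]
ft_force: [0.3, -0.5, -1.9]
finger_gap: 0.0136
grip ang 139.21 tip 227.21 centre off mm [ 0.25 -0.23] tcpz 68.0 F [ 0.3 -0.5 -1.9] M [0.01 0.06 0.  ]
F rad -0.6 tan 0.0 z -1.9
[-0.049, 0.0, -0.002] [-0.1, -3.0, -0.3]
[[583.0, 475.0], [619.0, 387.0], [610.0, 328.0], [599.0, 306.0]]
```

View pics/s7c.png

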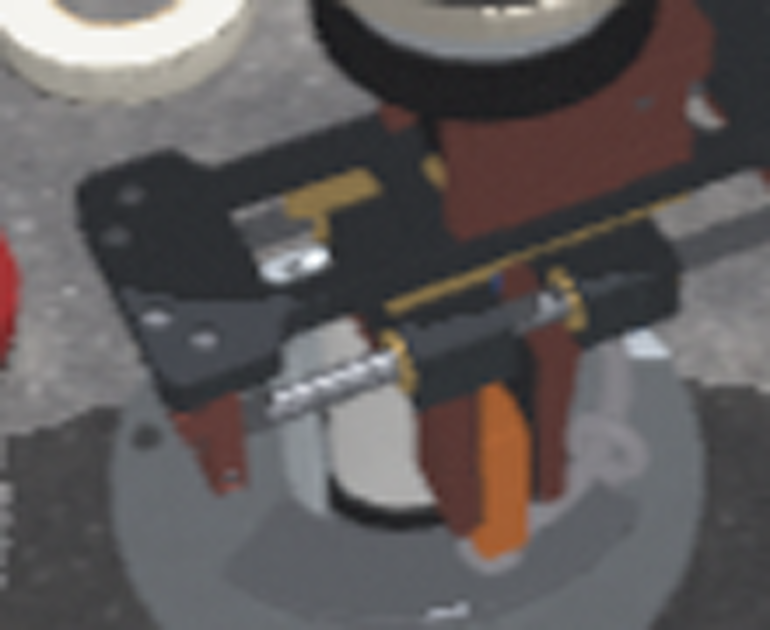

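```bash
python3 -m handwheel '[{"rot":[-0.0075,0,-0.001],"travel":[0,-0.45,-0.1],"gripper":0},{"rot":[-0.0075,0,0],"travel":[0,-0.45,-0.1],"gripper":0},{"rot":[0,0,0],"travel":[0,0,0],"gripper":0},{"rot":[0,0,0],"travel":[0,0,0],"gripper":0},{"rot":[0,0,0],"travel":[0,0,0],"gripper":0}]' | tail -0; python3 -c "
from h import *
ga()"
python3 -m handwheel '[{"rot":[-0.0075,0,0],"travel":[0,-0.45,0],"gripper":0},{"rot":[-0.0075,0,0],"travel":[0,-0.45,0],"gripper":0},{"rot":[0,0,0],"travel":[0,0,0],"gripper":0},{"rot":[0,0,0],"travel":[0,0,0],"gripper":0},{"rot":[0,0,0],"travel":[0,0,0],"gripper":0}]' | tail -0; python3 -c "
from h import *
ga();arc(150)"
```

```text
grip ang 140.09 tip 228.09 centre off mm [0.08 0.31] tcpz 67.96 F [-0.6  0.1 -1.7] M [ 0.08  0.05 -0.  ]
F rad 0.4 tan 0.5 z -1.7
grip ang 141.02 tip 229.02 centre off mm [-0.3   0.88] tcpz 67.98 F [-1.3  1.1 -2. ] M [ 0.19  0.2  -0.1 ]
F rad 1.7 tan 0.4 z -2.0
[-0.157, -0.001, -0.001] [-0.1, -9.7, 1.6]Exception ignored on flushing sys.stdout:
BrokenPipeError: [Errno 32] Broken pipe
Exception ignored on flushing sys.stdout:
BrokenPipeError: [Errno 32] Broken pipe
```

```bash
python3 -m handwheel '[{"rot":[0,0,0],"travel":[0,0,0],"gripper":0},{"rot":[0,0,0],"travel":[0,0,0],"gripper":0},{"rot":[0,0,0],"travel":[0,0,0],"gripper":0},{"rot":[-0.003,0,0],"travel":[0,-0.2,0.2],"gripper":0},{"rot":[-0.003,0,0],"travel":[0,-0.2,0.2],"gripper":0}]' ; python3 -c "
from h import *
ga()"
```

```text
time: 19.08
ee_pos: [0.5202, 0.1599, 0.068]
eef_rot: [[-0.0, 0.801, 0.598], [0.001, 0.598, -0.801], [-1.0, 0.001, -0.001]]
ft_force: [-0.9, 2.9, 0.0]
finger_gap: 0.0139
grip ang 141.39 tip 229.39 centre off mm [-0.25  0.93] tcpz 67.96 F [-0.9  2.9  0. ] M [ 0.46  0.41 -0.16]
F rad 2.9 tan -1.0 z 0.0
```

```bash
python3 -m handwheel '[{"rot":[0,0,0],"travel":[0,0,0],"gripper":0},{"rot":[0,0,0],"travel":[0,0,0],"gripper":0},{"rot":[0,0,0],"travel":[0,0,0],"gripper":0},{"rot":[0,0,0],"travel":[0,0,0],"gripper":0},{"rot":[0,0,0],"travel":[0,0,0],"gripper":0}]' >/dev/null; python3 -c "
from h import *
ga();arc(141.4)"
```

```text
grip ang 141.39 tip 229.39 centre off mm [-0.32  1.03] tcpz 68.0 F [-1.9  2.5 -0.7] M [ 0.33  0.31 -0.13]
F rad 3.1 tan 0.0 z -0.7
[-0.0, -0.001, -0.001] [-0.1, -0.4, 1.0]
```

```bash
python3 -m handwheel '[{"rot":[-0.002,0,0],"travel":[0,-0.2,0.2],"gripper":0},{"rot":[-0.002,0,0],"travel":[0,-0.2,0.2],"gripper":0},{"rot":[0,0,0],"travel":[0,0,0],"gripper":0},{"rot":[0,0,0],"travel":[0,0,0],"gripper":0},{"rot":[0,0,0],"travel":[0,0,0],"gripper":0}]' >/dev/null; python3 -c "
from h import *
ga();arc(141.4)"
```

```text
grip ang 141.65 tip 229.65 centre off mm [-0.36  1.07] tcpz 68.0 F [-2.8  1.9 -0.5] M [ 0.52  0.4  -0.12]
F rad 3.2 tan 1.1 z -0.5
[0.004, -0.002, -0.001] [-0.1, -0.1, 1.1]
```

```bash
python3 -c "
from h import *
shot('side','s8');crop('s8',225,220,305,290,9,'s8c');shot('top','t8');crop('t8',150,150,230,220,9,'t8c');shot('wrist','w9')
ga()
f=lambda uv,x0,y0,k:(uv-[x0,y0]+.5)*k-.5
print(f(proj(cp('s8'),hook_pts([0,30,40,50,60,70,80,88])),225,220,9).round(0).tolist())
p=[.5563,.1109,np.radians(-14.65)]
print(f(proj(cp('s8'),[cr(p,180,.06,.045),cr(p,225,.06,.045),cr(p,225,.06,.058)]),225,220,9).round(0).tolist())"
```

```text
grip ang 141.65 tip 229.65 centre off mm [-0.4   1.09] tcpz 68.0 F [-2.1  2.3 -0.2] M [ 0.48  0.31 -0.11]
F rad 3.1 tan 0.2 z -0.2
[[379.0, 603.0], [489.0, 518.0], [511.0, 481.0], [524.0, 443.0], [529.0, 403.0], [525.0, 365.0], [512.0, 328.0], [497.0, 300.0]]
[[507.0, 482.0], [505.0, 311.0], [506.0, 272.0]]
```

View pics/s8c.png

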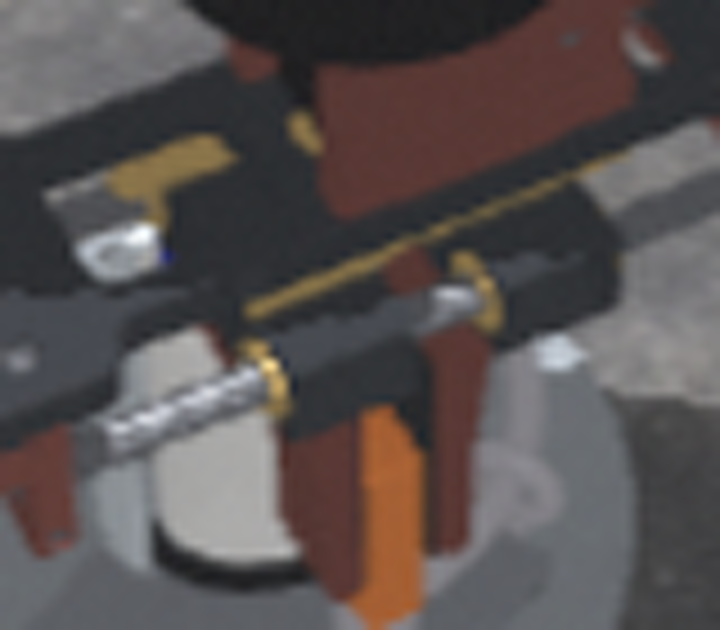

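View pics/t8c.png

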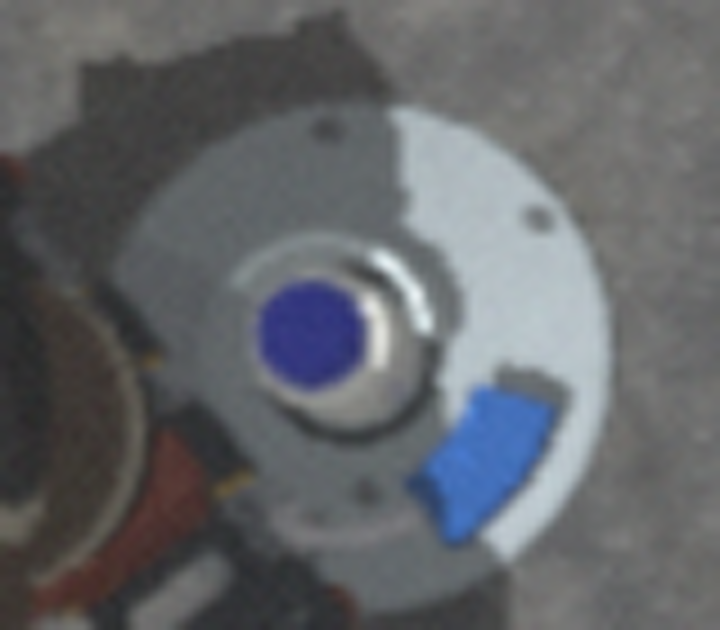

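View pics/w9.png

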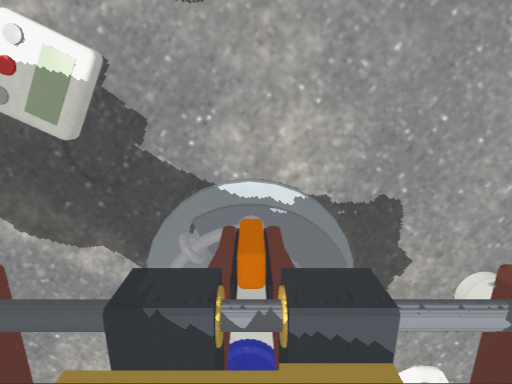

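```bash
python3 -c "
from h import *
crop('t8',172,192,212,222,18,'t8d');crop('w9',150,200,290,290,5,'w9c')
f=lambda uv,x0,y0,k:(uv-[x0,y0]+.5)*k-.5
X=hook_pts([30,40,50,60,70,80,88]);p=[.5563,.1109,np.radians(-14.65)]
Y=[cr(p,180,.06,.045),cr(p,225,.06,.045),cr(p,225,.06,.058),cr(p,180,.072,.045),cr(p,180,.048,.045)]
print(f(proj(cp('t8'),X),172,192,18).round(0).tolist());print(f(proj(cp('t8'),Y),172,192,18).round(0).tolist())
from fit2 import fixP
Q=fixP(cp('w9'),np.load('cal.npy')[3:])
print(f(proj(Q,X),150,200,5).round(0).tolist());print(f(proj(Q,Y),150,200,5).round(0).tolist())
"
```

```text
[[115.0, 278.0], [178.0, 297.0], [245.0, 305.0], [311.0, 302.0], [377.0, 287.0], [438.0, 260.0], [484.0, 232.0]]
[[175.0, 292.0], [465.0, 247.0], [452.0, 245.0], [156.0, 367.0], [194.0, 217.0]]
[[277.0, 192.0], [215.0, 233.0], [163.0, 283.0], [123.0, 340.0], [95.0, 401.0], [81.0, 465.0], [80.0, 516.0]]
[[222.0, 234.0], [77.0, 494.0], [51.0, 553.0], [162.0, 169.0], [280.0, 298.0]]
```

View pics/t8d.png

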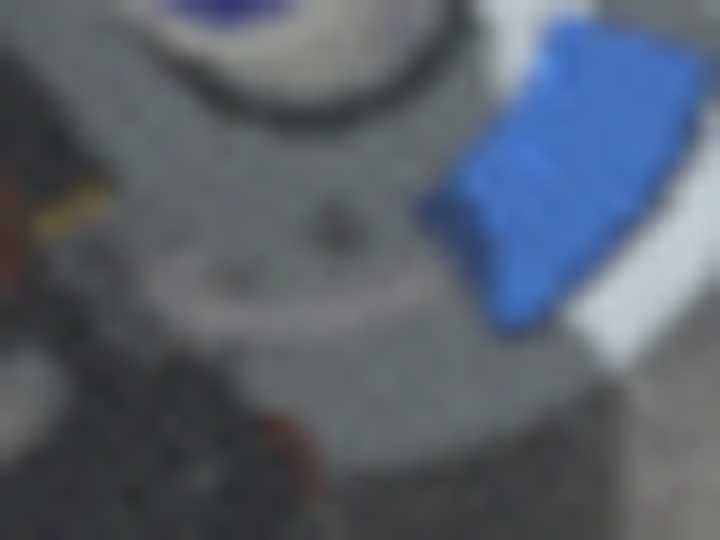

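View pics/w9c.png

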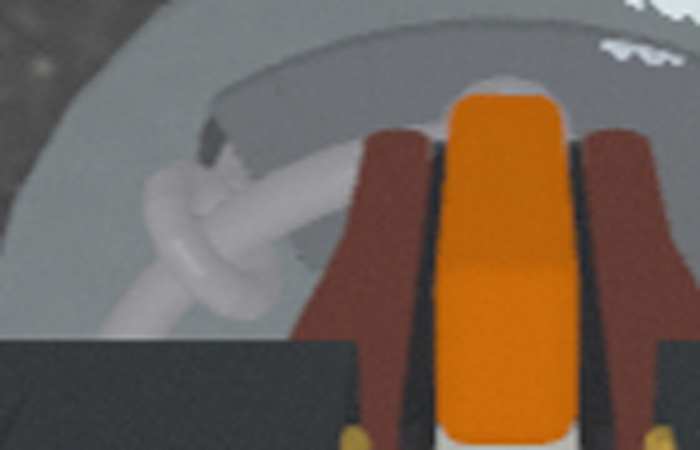

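```bash
python3 -c "
from h import *
crop('w9',168,218,228,268,13,'w9d')"
```

```text
(no output)
```

View pics/w9d.png

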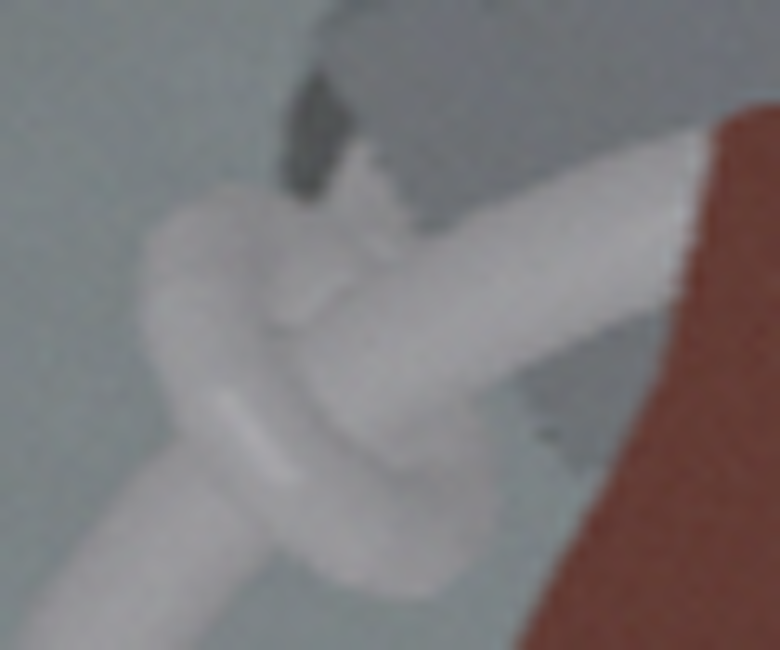

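```bash
python3 -m handwheel '[{"rot":[0,0,0],"travel":[0,0,0.25],"gripper":0},{"rot":[0,0,0],"travel":[0,0,0.25],"gripper":0},{"rot":[0,0,0],"travel":[0,0,0],"gripper":0},{"rot":[0,0,0],"travel":[0,0,0],"gripper":0},{"rot":[0,0,0],"travel":[0,0,0],"gripper":0}]' >/dev/null; python3 -c "
from h import *
ga();arc(141.4)"
```

```text
grip ang 141.66 tip 229.66 centre off mm [-0.3   1.01] tcpz 68.0 F [-1.7  3.6 -1. ] M [ 0.54  0.47 -0.17]
F rad 3.9 tan -0.8 z -1.0
[0.005, -0.003, -0.001] [-0.1, -0.1, 1.0]
```

```bash
python3 -m handwheel '[{"rot":[0,0,0],"travel":[0,0,0.25],"gripper":0},{"rot":[0,0,0],"travel":[0,0,0.25],"gripper":0},{"rot":[0,0,0],"travel":[0,0,0.25],"gripper":0},{"rot":[0,0,0],"travel":[0,0,0.25],"gripper":0},{"rot":[0,0,0],"travel":[0,0,0.25],"gripper":0}]' >/dev/null; python3 -c "
from h import *
ga();arc(141.4)"
```

```text
grip ang 141.67 tip 229.67 centre off mm [0.07 0.72] tcpz 68.0 F [-2.8  4.3  1. ] M [ 0.88  0.7  -0.23]
F rad 5.1 tan -0.3 z 1.0
[0.005, -0.004, -0.0] [-0.1, -0.2, 0.5]
```

```bash
python3 -m handwheel '[{"rot":[0,0,0],"travel":[0,0,0.2],"gripper":0},{"rot":[0,0,0],"travel":[0,0,0.2],"gripper":0},{"rot":[0,0,0],"travel":[0,0,0.2],"gripper":0},{"rot":[0,0,0],"travel":[0,0,0.1],"gripper":0},{"rot":[0,0,0],"travel":[0,0,0.1],"gripper":0}]' >/dev/null; python3 -c "
from h import *
ga();arc(141.4)"
```

```text
grip ang 141.68 tip 229.68 centre off mm [0.14 0.7 ] tcpz 68.01 F [-2.8  4.1  0.6] M [ 0.91  0.74 -0.32]
F rad 5.0 tan -0.3 z 0.6
[0.005, -0.005, -0.0] [-0.1, -0.2, 0.5]
```

```bash
python3 -m handwheel '[{"rot":[0,0,0],"travel":[0.5,0,0.1],"gripper":0},{"rot":[0,0,0],"travel":[0.5,0,0.1],"gripper":0},{"rot":[0,0,0],"travel":[0.2,0,0.1],"gripper":0},{"rot":[0,0,0],"travel":[0,0,0.1],"gripper":0},{"rot":[0,0,0],"travel":[0,0,0],"gripper":0}]' >/dev/null; python3 -c "
from h import *
ga();st()"
```

```text
grip ang 141.68 tip 229.68 centre off mm [0.14 0.7 ] tcpz 67.13 F [-3.5  3.3  0.6] M [ 0.83  0.78 -0.28]
F rad 4.8 tan 0.8 z 0.6
22.98 [520.3 159.5  67.1] az 37.03 x [-0.003   0.0044 -1.    ] F [-3.5  3.3  0.6] gap 14.2
```

```bash
python3 -m handwheel '[{"rot":[0,0,0],"travel":[0,0,0],"gripper":16},{"rot":[0,0,0],"travel":[0,0,0],"gripper":20},{"rot":[0,0,0],"travel":[0,0,0],"gripper":26},{"rot":[0,0,0],"travel":[0,0,0],"gripper":32},{"rot":[0,0,0],"travel":[0,0,0],"gripper":36}]' >/dev/null; python3 -c "
from h import *
ga();st();shot('wrist','w10');crop('w10',130,190,330,310,4,'w10c');crop('w9',130,190,330,310,4,'w9e')"
```

```text
grip ang 141.6 tip 229.6 centre off mm [ 2.47 -2.49] tcpz 67.54 F [-0.1 -0.5  0.2] M [-0.06  0.04  0.06]
F rad -0.3 tan 0.4 z 0.2
23.6 [522.7 156.4  67.5] az 36.95 x [ 0.001   0.0015 -1.    ] F [-0.1 -0.5  0.2] gap 35.7
```

View pics/w10c.png

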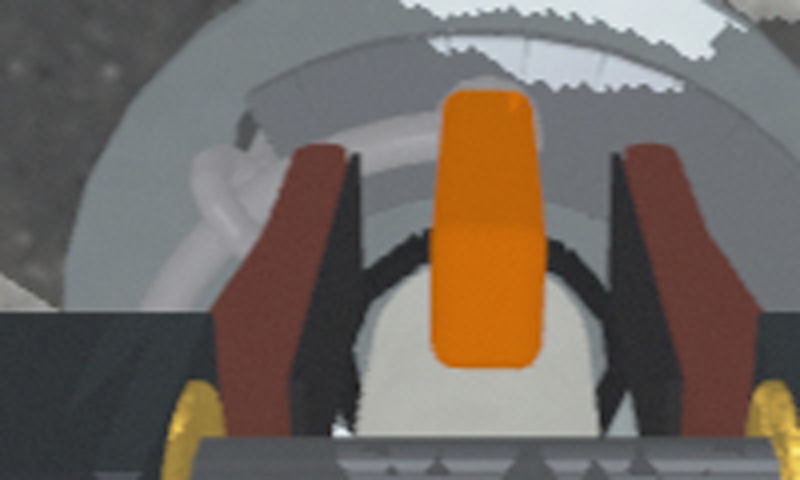

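View pics/w9e.png

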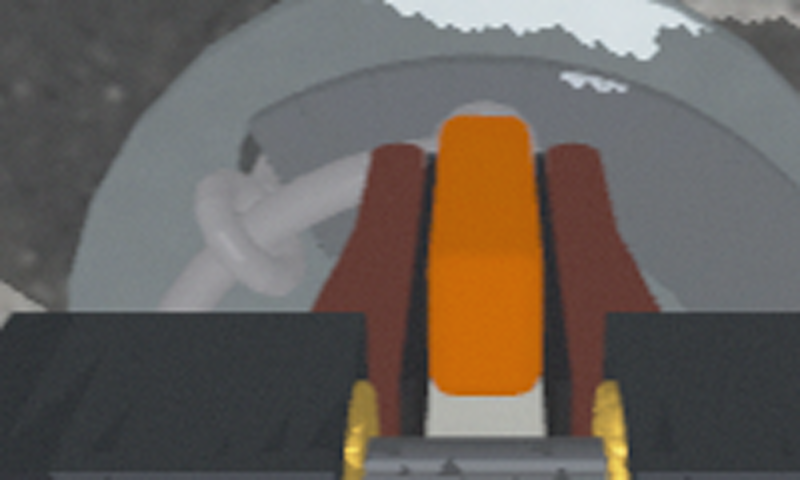

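```bash
python3 -m handwheel '[{"rot":[0,0,0],"travel":[-5,0,0],"gripper":40},{"rot":[0,0,0],"travel":[-20,0,0],"gripper":44},{"rot":[0,0,0],"travel":[-40,0,0],"gripper":44},{"rot":[0,0,0],"travel":[-50,0,0],"gripper":44},{"rot":[0,0,0],"travel":[-30,0,0],"gripper":44}]'; python3 -c "
from h import *
plan([.47,.15,.24],37,3);shot('wrist','w11')"
```

```text
time: 24.28
ee_pos: [0.521, 0.1555, 0.2155]
eef_rot: [[-0.004, 0.799, 0.601], [-0.001, 0.601, -0.799], [-1.0, -0.004, -0.001]]
ft_force: [0.6, 0.3, -0.5]
finger_gap: 0.0437
[-0.0, -0.0, 0.001] [-8.1, -14.7, -8.8]
[-0.0, -0.0, 0.001] [-8.1, -14.7, -8.8]
[-0.0, -0.0, 0.001] [-8.2, -14.7, -8.8]
```

View pics/w11.png

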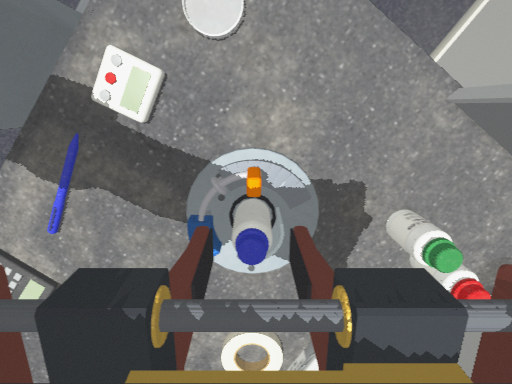

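```bash
python3 -m handwheel '[{"rot":[0,0,0],"travel":[-5,0,20],"gripper":44},{"rot":[0,0,0],"travel":[-5,0,25],"gripper":44},{"rot":[0,0,0],"travel":[-5,0,15],"gripper":44},{"rot":[0,0,0],"travel":[0,0,0],"gripper":44},{"rot":[0,0,0],"travel":[0,0,0],"gripper":44}]'; python3 -c "
from h import *
shot('wrist','w12');crop('w12',160,40,340,220,4,'w12c'); crop('w12',160,60,340,210,4,'w12c');shot('side','s12');crop('s12',205,230,305,305,8,'s12c')"
```

```text
time: 24.95
ee_pos: [0.5592, 0.1084, 0.2362]
eef_rot: [[0.003, 0.798, 0.603], [0.003, 0.603, -0.798], [-1.0, 0.004, -0.001]]
ft_force: [-0.2, 0.1, 0.1]
finger_gap: 0.0443
```

View pics/w12c.png

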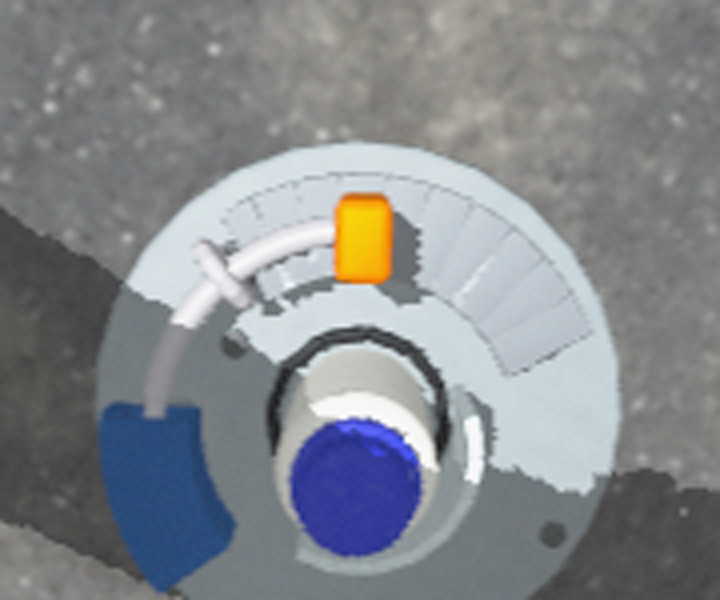

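View pics/s12c.png

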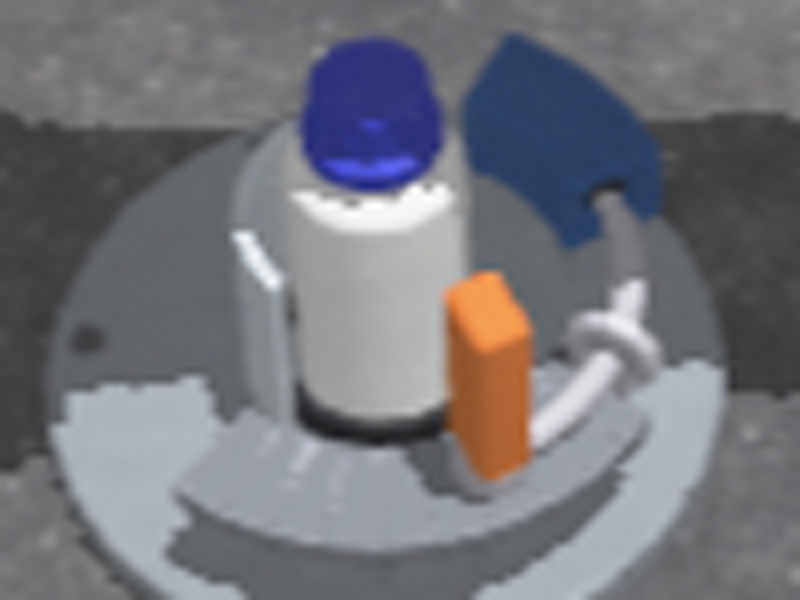

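```bash
python3 - <<'E'
from fit2 import *
cal=np.load("cal.npy")
Q=fixP(cp('w12'),cal[3:]); f=lambda q:uc(q,160,60,4)[0]
from fitc import fit
C=fit(Q,f,[(98,400),(620,400),(360,142)],[((592,330),76,.074,.0395),((510,377),76,.046,.0395),((155,410),225,.06,.058),((225,274),180,.06,.056)],[.555,.111,-.25])
S=cp('s12'); s=lambda p:uc(p,205,230)[0]
g=(364,237); print("grip top tri",tri([(Q,f(g)),(S,s((490,305)))]))
for z in (.0975,.099):
    X=unproj(Q,f(g),z)[0]; print(X)
    for c in (C[:2],[.5563,.1109],[.555,.1112]): 
        d=X[:2]-c; print("ang",np.degrees(np.arctan2(d[1],d[0]))-np.degrees(C[2]),"r",np.hypot(*d)*1000)
E
```

```text
cradle [0.5563 0.1122] -15.65
[-0.4 -1.1 -0.8 -1.1  0.6  2.4 -0.2  0.1  2.6 -0.5 -0.8]
grip top tri (array([0.52102646, 0.15981271, 0.09901686]), [[0.2, 0.11], [0.13, 0.0]])
[0.52128637 0.15979578 0.0975    ]
ang 142.0027303716103 r 59.103512451094275
ang 141.25259338793458 r 60.139436540049466
ang 140.39786057412044 r 59.145235833031336
[0.52124301 0.15984274 0.099     ]
ang 142.0095871848772 r 59.16703490658128
ang 141.26012311986761 r 60.2028609465172
ang 140.40643145716987 r 59.208535302189404
```

```bash
python3 -c "
from h import *
import cv2
a=cv2.imread('pics/side0.png').astype(int);b=cv2.imread('pics/s12.png').astype(int)
print('beaker diff',abs(a-b)[115:150,235:262].mean())
crop('s12',0,0,512,384,1,'s12v');shot('wrist','w13')
x=cv2.imread('pics/w12.png').astype(int);y=cv2.imread('pics/w13.png').astype(int);print(abs(x-y)[60:210,160:340].mean())
st()"
```

```text
beaker diff 55.842680776014106
1.4929382716049382
25.1 [559.2 108.4 236.4] az 37.08 x [ 0.0028  0.0032 -1.    ] F [-0.7 -0.2  0.4] gap 44.2
```

View pics/s12.png

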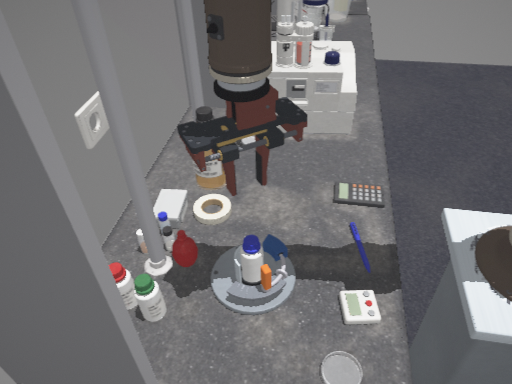

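```bash
python3 -c "
from h import *
import cv2
shot('top','t13')
a=cv2.imread('pics/top0.png').astype(int);b=cv2.imread('pics/t13.png').astype(int)
print('beaker diff',abs(a-b)[135:165,338:370].mean())
r.job_done();st()"
```

```text
beaker diff 1.840625
the job is handed in; nothing more can be done
the job is handed in; nothing more can be done
```

The hook is in its place in the cradle and I've handed the job in; it took about 25 s of the 67 s allowed. I took it by its orange grip, swung its tip through the ring along its own arc into the blue socket, pushed, then let go and lifted clear.

**Push:** The tip met resistance at about 229° in the cradle. I pushed on until the wrist read about 5 N, and no reading went above 5.1 N. The turning moment (0.28–0.32 N·m, at a lever of about 60 mm) fits a force on the tip, not on the ring. The earlier, lighter readings gave a shorter lever of 40–45 mm.

**Last checks:**
- **Hook:** the side and wrist pictures show the bar through the ring and running into the socket mouth. The grip was within about 1 mm of where it was before I let go.
- **Bottle and beaker:** the bottle stands in the cradle. The top picture shows the beaker unchanged; in the side view the gripper hid it.
- **Gripper:** it was well above everything, with no contact force.

**What I could not settle:**
- **Stop:** it is out of sight, so its contact is judged from force only. The force rose at about 3 N/mm instead of the pad's 10 N/mm, which I put down to give in the grip and arm.
- **After release:** the arm sprang about 3 mm inward as the fingers opened. The pad may have pushed the hook back by up to about 1 mm, and I did not check the pressure on the pad again.
- **Cradle position:** the estimates from different views differed by 1–2 mm and about 1°.

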